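# Close the battery case and snap its three clip flaps

### The arm

A 6-joint arm with a two-finger parallel gripper is mounted at the origin on the work surface. World frame = base frame: x ahead of the robot, y to its left, z up, the work surface at z = 0. Lengths are in m, angles in rad, forces in N, time in s.
With the tool pointing down it reaches from about 0.225 to 0.875 m from the base axis. Payload 3.4 kg.
Tool frame: the origin (TCP) lies at the very end of the fingers, on their centre line; the grasp point (between the pads) lies 19 mm behind it; z points along the fingers, y is the direction in which the jaws open and shut (so a half turn about z gives the same grasp; the last joint's range is limited). The gripper opens to 85 mm and grips with 20 to 120 N. Pads are 22 mm wide; open, the fingers measure 114 mm over their backs; the gripper's body (76 mm by 85 mm) begins 54 mm behind the grasp point. The pads swing forward as they close: fully open they stand 13 mm farther back than shut.
Start: joints at [-1.314, 0.276, 1.505, -0, 1.361, -0.121], TCP at [0.212, -0.534, 0.231] pointing down, gripper open.
Joint ranges: [-2.89, 2.89], [-0.75, 2.08], [0.22, 2.7], [-1.18, 4.32], [0.11, 2.71], [-2.7, 2.7]. Speed limits (rad/s): [2.57, 2.57, 3.14, 3.14, 3.14, 3.14].

### API

Orientations are given as a unit quaternion [w, x, y, z].
In Python, from rig import get_state, get_image, calibration, sign_off gives the robot as it stands. The module is installed in compiled form; this text tells all that it offers.
- The arm moves only by the tool drive_tool, never from a script. Its argument "targets" is one flat list of numbers, 7 for each row, row after row: the turn, a rotation vector about the tool's x, y, z in degrees, then the shift along the tool's x, y, z in mm, then the opening, from 0 (shut) to 1 (fully open). In form: [wx, wy, wz, tx, ty, tz, fingers, wx, wy, wz, tx, ty, tz, fingers, ...]. A call has 1 to 12 rows; each row shifts and turns the commanded pose from where the row before left it, along the tool's axes as they then stand; what a row does not reach is not made up. A row lasts 1/8 s, in which the tool goes at most 62.5 mm and 10.7 degrees, less where a joint would pass 70% of its speed; a pose out of reach is approached as far as the arm can. A call is refused whole if a number of a shift passes 62.5 or a number of a turn 10.7, either way. A call with a gripper value outside its range is refused whole. The fingers move at their own pace and stop on an object; "grip_force" is the grip in N (left out, the last holds). Time passes only in rows, so rows that do not move let the fingers close. It gives the time, the measured TCP pose, the force and the opening at its end, in the units of the state.
- get_state(): the state, without advancing time (a new reading comes with each control period).
- get_image(name): name is "scene" or "side" or "wrist"; returns the picture (384x512x3 uint8, red, green, blue); there is no depth.
- calibration(name): a dict with "mtx" (3x3 intrinsics, pixels), "world_to_cam" (4x4, takes a point from world to camera coordinates); the wrist camera has in their place "hand_eye" (4x4, takes a point from camera to tool coordinates, whose origin is the TCP and whose axes are the flange's). Camera axes: x right, y down, z forward; pixel columns grow to the right and rows downward; lengths in m; the calibration is good to about 2 mm. A picture is of the moment at which its call begins: read the wrist's pose just before it. calibration takes no time and is no camera call.
- sign_off(): hands the job in, once; it reports no verdict.
The state is a dict: "clock": time; "qpos": joint angles; "qd": joint speeds; "effort": joint torques, N m; "position": TCP position; "ee_rot": TCP orientation; "contact_force": force on the tool from outside, world axes, zero at the start; "moment": the same for the moment, N m; "width": finger opening in m.
Only numpy, scipy, OpenCV 4.12 (cv2) and the standard library are available. Lean on these libraries where they do the work, as an engineer would, in place of code of your own. Each camera call takes 0.05 s, during which the arm holds its last target.

### The job

Close up the battery case: swing its lid down and press it fully home on its seal, then fold the three clip flaps (front, left, right) down over the rim one by one until each has snapped fully shut. Use thumb pressure only, feeling for the snap, since the thin plastic cracks if forced; do not shove the case along the bench or disturb the things around it.

Things in the scene. Friction and masses are not known exactly. Their poses are not given: they have to be found in the camera images.
- case: battery case, grey plastic, loose on the bench, full (5 to 6.6 kg; rubber feet: slides only above 40 N). Body 150 mm deep (x), 200 wide (y), 80 high. Origin: centre of its underside; x runs from front (robot's side) to back, where the lid is hinged; y to its left, z up. Thin plastic: it cracks if lid, clip or case is pressed with more than 26 N
- lid (a joint): lid angle in rad: 0 = fully home, positive = open (front edge raised). Starts at 0.45 to 0.8, stays where it is left (stiff hinge, a few N). At 0.03 (front edge 4.5 mm high) it meets a rubber seal, which takes 7 to 9 N pressed down at the lid's middle (4 to 5 N at the front edge) to go home, and stays down. Until the lid is home the clips cannot hook
- lid_hinge (a point): middle of the lid's hinge axis (along the case's y), at x = +83, z = 83 mm of the case. The lid is an 11 mm thick panel; its flat top face lies 9 mm above this axis when shut, at z = 92, and then spans x = -80 to +80, y = -105 to +105 mm of the case
- lid_front (a point): middle of the lid's front top edge, 163 mm from the hinge axis; moves with the lid
- clip_front (a joint): hinge angle of the front clip flap, in rad: 0 = hanging down, snapped shut; 1.57 = straight out from the case; larger = leaning up over the lid. Starts at 1.3 to 1.8. Swings easily to 0.35, where its rib meets the rim bead; a push inward of 9 to 18 N near its end (more the more it flares) takes it over a hard point at 0.08, then it snaps to 0 and stays
- clip_left (a joint): hinge angle of the left clip flap, in rad: 0 = hanging down, snapped shut; 1.57 = straight out from the case; larger = leaning up over the lid. Starts at 1.3 to 1.8. Built and snaps like the front clip
- clip_right (a joint): hinge angle of the right clip flap, in rad: 0 = hanging down, snapped shut; 1.57 = straight out from the case; larger = leaning up over the lid. Starts at 1.3 to 1.8. Built and snaps like the front clip
- clip_front_hinge (a point): middle of the front clip's pin, along the case's y, at case x = -83, y = 0, z = 86 mm with the lid shut. All clips alike: black J-shaped flap 50 mm wide, reaching 44 mm from its pin, 3 mm thick, curled lip at its end. Shut, its outer face stands 6 mm outside the pin at the top, and at the end 6 to 28 mm outside: the thumb panels flare by 0 to 0.6 rad, differently on each clip, unmeasured
- clip_left_hinge (a point): middle of the left clip's pin, along the case's x, at case x = 0, y = +108, z = 86 mm with the lid shut; moves with the lid
- clip_right_hinge (a point): middle of the right clip's pin, along the case's x, at case x = 0, y = -108, z = 86 mm with the lid shut; moves with the lid
- pack_mid (a point): spare battery pack, a black 105 x 34 x 28 mm block with a small plug block at one end, by the case's front left corner; a bystander. Point at half its height
- motor_mid (a point): brushless motor standing on end, 28 mm across, 36 mm high, by its front right corner; a bystander. Point at half its height
- driver_mid (a point): hex driver with black handle, 170 mm long, lying, along its right side; a bystander. Point at half its height
- propeller_mid (a point): two-bladed propeller, 180 mm long, lying flat, 9 mm high, behind it; a bystander. Point at half its height
- calipers_mid (a point): digital calipers, 200 mm long, lying, 11 mm high, along its left side; a bystander. Point at half its height
- screw_dish_mid (a point): steel dish, 64 mm across, 22 mm high, by its back left corner; a bystander. Point at half its height
- paste_jar_mid (a point): small jar, 42 mm across, 36 mm high, by its back right corner; a bystander. Point at half its height

How it is judged:
On the way:
1. the lid is pressed fully home while all three clips still stand open (value of joint lid below 0.008 rad and value of joint each of clip_front, clip_left, clip_right above 0.3 rad), for 0.2 s.
At the end, for the whole second after the job is handed in: the lid is fully home (within 0.008 rad, about 1 mm at its front edge), all three clips are snapped shut (within 0.05 rad), the case stands flat on the bench within 20 mm of where it stood, and nothing is touched (value of joint lid below 0.008 rad and value of joint each of clip_front, clip_left, clip_right below 0.05 rad and distance of case from where it was at the start of the episode below 0.02 m and angle between case's own z axis and vertical below 0.03 rad).
It fails at once if the case, its lid or a clip is pressed with more than 26 N (thin plastic cracks) (contact force between any of the fingers, the arm and case above 26 N).
It fails at once if the case is shoved more than 20 mm (distance of case from where it was at the start of the episode above 0.02 m).
It fails at once if a bystander is moved more than 30 mm (distance of any of pack_mid, motor_mid, driver_mid, propeller_mid, calipers_mid, screw_dish_mid, paste_jar_mid from where it was at the start of the episode above 0.03 m).
It also fails if it takes over 72 s, if anything falls off the work surface, if the arm or the gripper's body presses on something with over 40 N, if the wrist force passes 120 N, or if a joint passes its speed limit or range.

## Working session

There is one attempt and no reset: what is moved stays moved. The work goes in short steps, Python scripts to look and compute and a tool call to move; the robot and the scene stay as the last step left them, time stands still between calls to the robot, and variables do not carry over. Pictures are saved under pics/ and viewed, and the job is handed in when it is done.

Besides the shell and the picture viewer there is one more tool, called as a command line: name --argument value ..., lists and objects as JSON in quotes. drive_tool: Moves the arm, as the interface text tells. Its arguments: {"type":"object","properties":{"targets":{"type":"array"},"grip_force":{"type":"number"}},"required":["targets"]}

```bash
mkdir -p pics
python3 - <<'E'
from rig import *
import cv2,numpy as np
s=get_state();print(s)
for n in ("scene","side","wrist"):
    im=get_image(n);cv2.imwrite(f"pics/{n}0.png",im[:,:,::-1]);c=calibration(n)
    for k in c: print(n,k,np.round(np.array(c[k]),4).tolist())
E
```

```text
{'clock': 0.0, 'qpos': array([-1.31397574e+00,  2.76616514e-01,  1.50615113e+00, -2.48450234e-05,
        1.36068633e+00, -1.20993970e-01]), 'qd': array([ 0.0004511 ,  0.00089655,  0.00011357, -0.00107105,  0.00075673,
       -0.00127375]), 'effort': array([-4.51241258e-04, -4.16772830e+01, -2.45807844e+01, -1.72934870e-04,
        1.12783894e-02, -8.83982354e-08]), 'position': array([ 0.21196557, -0.53393267,  0.23042027]), 'ee_rot': array([-9.27690776e-04,  9.82209105e-01,  1.87788201e-01, -7.52745554e-05]), 'contact_force': array([-1.24518829,  0.29389829, -0.0675473 ]), 'moment': array([-0.05362208,  0.01015477, -0.04245238]), 'width': 0.08532112309827075}
scene mtx [[415.0558, 0.0, 259.3191], [0.0, 415.0558, 191.5026], [0.0, 0.0, 1.0]]
scene world_to_cam [[-0.8067, 0.5908, 0.0104, 0.4691], [0.4263, 0.5941, -0.6821, -0.2372], [-0.4092, -0.5458, -0.7312, 1.1874], [0.0, 0.0, 0.0, 1.0]]
side mtx [[355.1152, 0.0, 255.5723], [0.0, 355.1152, 188.5861], [0.0, 0.0, 1.0]]
side world_to_cam [[0.8328, -0.5532, 0.0222, -0.451], [-0.2839, -0.4612, -0.8407, 0.2641], [0.4753, 0.6938, -0.5411, 0.5236], [0.0, 0.0, 0.0, 1.0]]
wrist mtx [[325.767, 0.0, 254.642], [0.0, 325.767, 185.6315], [0.0, 0.0, 1.0]]
wrist hand_eye [[-0.0001, -0.9468, -0.3219, 0.0826], [1.0, 0.0001, -0.0006, 0.0005], [0.0006, -0.3219, 0.9468, -0.1411], [0.0, 0.0, 0.0, 1.0]]
```

View pics/scene0.png

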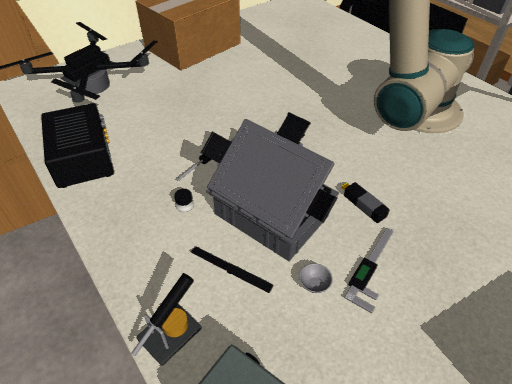

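View pics/side0.png

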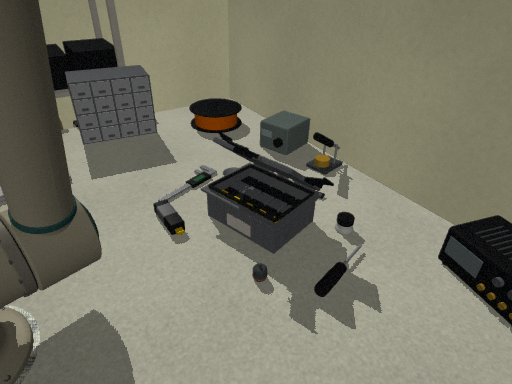

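View pics/wrist0.png

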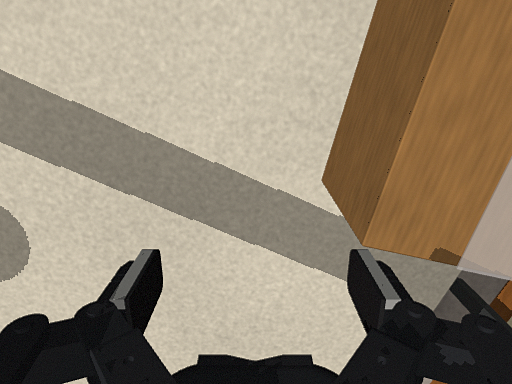

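The scene view shows the case around (270,190) with the lid open. The side view shows the open body with its rim around (262,200). I'll zoom in on both to pick corners.

Run:
```python
import cv2
a=cv2.imread("pics/scene0.png")[100:270,170:350];cv2.imwrite("pics/s0z.png",cv2.resize(a,None,fx=4,fy=3.5,interpolation=cv2.INTER_CUBIC))
a=cv2.imread("pics/side0.png")[125:265,190:350];cv2.imwrite("pics/d0z.png",cv2.resize(a,None,fx=5,fy=4,interpolation=cv2.INTER_CUBIC))
```

```text
(no output)
```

View pics/s0z.png

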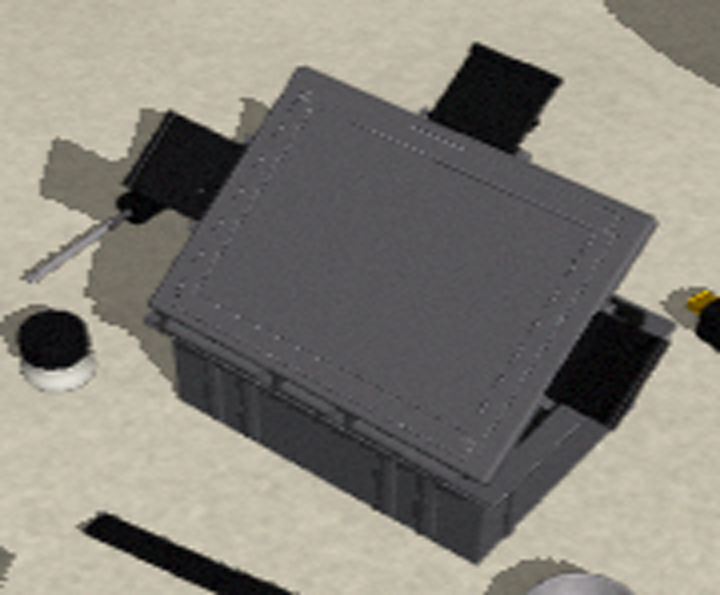

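View pics/d0z.png

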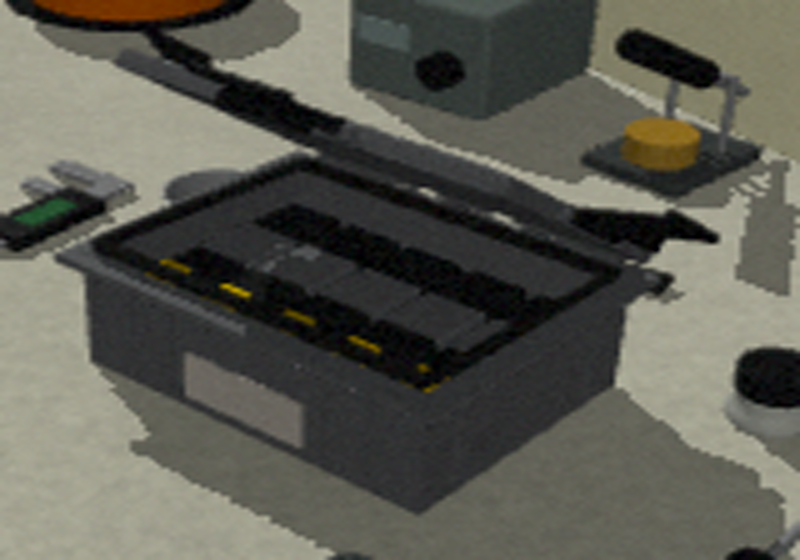

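```bash
cat > h.py <<'E'
import numpy as np
from rig import *
from scipy.optimize import least_squares
from scipy.spatial.transform import Rotation as R
def proj(n,P):
    c=calibration(n);M=np.array(c["mtx"]);T=np.array(c["world_to_cam"])
    P=np.atleast_2d(P);q=P@T[:3,:3].T+T[:3,3];q=q@M.T;return q[:,:2]/q[:,2:]
def c2w(p,P):
    x,y,a=p[:3];P=np.atleast_2d(P);c,s=np.cos(a),np.sin(a)
    return np.c_[x+c*P[:,0]-s*P[:,1],y+s*P[:,0]+c*P[:,1],P[:,2]]
def lid(th,P): # closed case coords -> case coords
    P=np.atleast_2d(P)-[.083,0,.083];c,s=np.cos(th),np.sin(th)
    # opening raises front (-x): x->c x + s z ; z-> -s x + c z
    return np.c_[c*P[:,0]+s*P[:,2],P[:,1],-s*P[:,0]+c*P[:,2]]+[.083,0,.083]
E
python3 - <<'E'
from h import *
z=lambda l:np.array(l)/[4,3.5]+[170,100]
d=lambda l:np.array(l)/[5,4]+[190,125]
ls=z([(302,66),(657,218),(150,305),(490,484)])
L=np.array([(-.08,-.105,.092),(-.08,.105,.092),(.08,-.105,.092),(.08,.105,.092)])
bs=z([(480,562),(178,395)]);B=np.array([(.075,.1,0),(.075,-.1,0)])
bd=d([(418,513),(92,362),(615,385)]);D=np.array([(-.075,-.1,0),(-.075,.1,0),(.075,-.1,0)])
def f(p,pr=0):
    r=np.r_[proj("scene",c2w(p,lid(p[3],L)))-ls,proj("scene",c2w(p,B))-bs,proj("side",c2w(p,D))-bd]
    if pr:print(r.round(1))
    return r.ravel()
s=least_squares(f,[.45,0,0,.6],loss='soft_l1');print(s.x,s.cost);f(s.x,1)
E
```

```text
[0.59198769 0.0589798  0.28959875 0.61223369] 3.8860180497713426
[[ 0.1 -0.2]
 [ 1.1 -0.5]
 [-1.5 -0.6]
 [-0.7 -0.7]
 [-0.4  0. ]
 [-0.   0.9]
 [ 0.2 -0.1]
 [-1.1 -0.6]
 [-0.8 -1.2]]
```

Run:
```python
from h import *
p=[.592,.059,.2896];th=.612
z=lambda l:np.array(l)/[4,3.5]+[170,100]
obs={'front':z([(475,43),(562,80)]),'left':z([(668,343),(612,428)]),'right':z([(170,112),(123,185)])}
pin={'front':([-.083,0,.086],[-1,0,0],[0,1,0]),'left':([0,.108,.086],[0,1,0],[1,0,0]),'right':([0,-.108,.086],[0,-1,0],[1,0,0])}
for k in obs:
    b,o,t=map(np.array,pin[k]);up=np.array([0,0,1.])
    sg=(-1,1)
    best=[]
    def ends(r,h,f):return [b+s*.025*t+r*(np.sin(f)*o-np.cos(f)*up)+h*(np.cos(f)*o+np.sin(f)*up) for s in sg]
    for f in np.arange(1.1,2.6,.1):
        for h in (.006,.017,.028):
            pp=proj("scene",c2w(p,lid(th,ends(.044,h,f))))
            e=min(np.abs(pp-obs[k]).mean(),np.abs(pp[::-1]-obs[k]).mean());best.append((round(e,2),round(f,1),h))
    print(k,sorted(best)[:8])
# waypoints
print(c2w(p,lid(0,[-.02,0,.092])), 'contact at th', )
```

```text
front [(np.float64(0.38), np.float64(1.7), 0.006), (np.float64(0.49), np.float64(1.6), 0.006), (np.float64(0.72), np.float64(1.5), 0.017), (np.float64(0.83), np.float64(1.8), 0.006), (np.float64(0.89), np.float64(1.4), 0.017), (np.float64(1.03), np.float64(1.3), 0.017), (np.float64(1.16), np.float64(1.5), 0.006), (np.float64(1.31), np.float64(1.6), 0.017)]
left [(np.float64(1.58), np.float64(2.0), 0.006), (np.float64(1.73), np.float64(1.9), 0.017), (np.float64(1.76), np.float64(1.8), 0.017), (np.float64(1.82), np.float64(1.9), 0.006), (np.float64(1.86), np.float64(2.1), 0.006), (np.float64(1.9), np.float64(1.7), 0.028), (np.float64(2.02), np.float64(1.8), 0.006), (np.float64(2.03), np.float64(1.7), 0.017)]
right [(np.float64(0.25), np.float64(1.4), 0.017), (np.float64(0.43), np.float64(1.5), 0.017), (np.float64(0.46), np.float64(1.8), 0.006), (np.float64(0.49), np.float64(1.9), 0.006), (np.float64(0.57), np.float64(2.0), 0.006), (np.float64(0.6), np.float64(1.1), 0.028), (np.float64(0.64), np.float64(1.7), 0.006), (np.float64(0.68), np.float64(2.1), 0.006)]
[[0.57283284 0.05328862 0.092     ]] contact at th
```

drive_tool --targets '[0,0,0,0,0,-35,0,0,0,0,0,0,-35,0,0,0,0,55,-41,0,0,0,0,0,55,-41,0,0,0,0,0,55,-41,0,0,0,0,0,55,-41,0,0,0,0,0,55,-41,0,0,0,0,0,55,-41,0,0,0,0,0,55,-41,0,0,0,0,0,55,-41,0,0,0,0,0,55,-41,0,0,0,0,0,55,-41,0,0]' --grip_force 30

```text
clock: 1.65
position: [0.5408, -0.0005, 0.3011]
ee_rot: [0.0, 0.982, 0.188, -0.0]
contact_force: [1.2, -1.6, -0.2]
width: -0.0
```

drive_tool --targets '[0,0,-10.6,0,0,0,0,0,0,-10.6,0,0,0,0,0,0,-10.6,0,0,0,0,0,0,-10.6,0,0,0,0,0,0,-10.6,0,0,0,0,0,0,-10.6,0,0,0,0,0,0,-10.6,0,0,0,0,0,0,-10.6,0,0,0,0,0,0,0,0,0,0,0]'

```text
clock: 2.78
position: [0.5399, -0.0024, 0.301]
ee_rot: [-0.0, 0.6, 0.8, -0.0]
contact_force: [-0.1, -0.6, 0.0]
width: 0.0
```

```bash
cat >> h.py <<'E'
PC=[.592,.059,.2896]
def st(cf=True):
    s=get_state();q=s["ee_rot"];r=R.from_quat([q[1],q[2],q[3],q[0]]).as_matrix()
    t=np.array(s["position"]);a=PC[2];c,sn=np.cos(a),np.sin(a);Rz=np.array([[c,sn,0],[-sn,c,0],[0,0,1]])
    print("t",round(s["clock"],2),"tcp",t.round(4),"case mm",(Rz@(t-[PC[0],PC[1],0])*1e3).round(1),"xdir case",(Rz@r[:,0]).round(3),"zdir",r[:,2].round(3),"F case",(Rz@s["contact_force"]).round(2),"q",s["qpos"].round(2),"w",round(s["width"],4))
    return s,t,r
def snap(n,f):
    import cv2
    cv2.imwrite(f"pics/{f}.png",get_image(n)[:,:,::-1])
E
python3 -c "
from h import *
st();snap('wrist','w1')"
```

```text
t 2.77 tcp [ 0.5399 -0.0024  0.301 ] case mm [-67.5 -44.  301. ] xdir case [0.005 1.    0.   ] zdir [-0.001 -0.    -1.   ] F case [-0.22 -0.51  0.  ] q [-0.13  0.19  1.45 -0.    1.5  -0.42] w 0.0
```

View pics/w1.png

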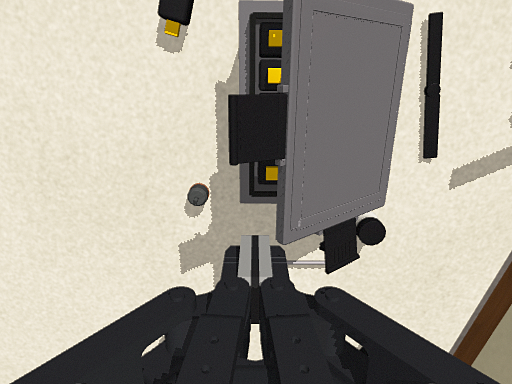

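The wrist view shows the lid at (345,110), the front clip at (258,130) and the right clip at (340,245). Tool x is case +y and tool y is case +x. Next I move above the lid and descend.

drive_tool --targets '[0,0,0,22,24,0,0,0,0,0,22,24,0,0,0,0,0,0,0,30,0,0,0,0,0,0,30,0,0,0,0,0,0,30,0,0,0,0,0,0,20,0,0,0,0,0,0,0,0]'

```text
clock: 3.7
position: [0.5724, 0.0534, 0.1896]
ee_rot: [-0.002, 0.6, 0.8, -0.001]
contact_force: [0.2, 0.7, 1.0]
width: 0.0003
```

```bash
python3 -c "
from h import *
st();snap('wrist','w2');snap('side','d2')"
```

```text
t 3.7 tcp [0.5724 0.0534 0.1896] case mm [-20.4   0.2 189.6] xdir case [0.005 1.    0.001] zdir [-0.004 -0.    -1.   ] F case [0.39 0.66 0.99] q [-0.03  0.3   1.57 -0.    1.27 -0.31] w 0.0003
```

View pics/d2.png

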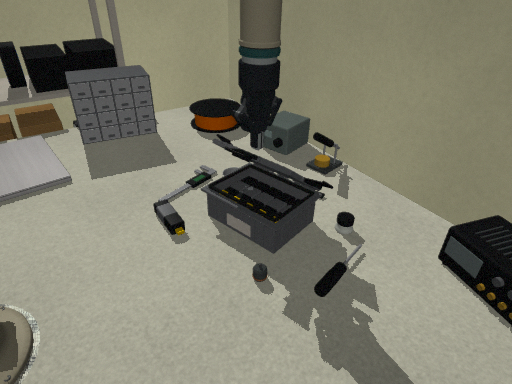

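The side view shows the fingertips (257,145) just above the lid. I push down gently.

drive_tool --targets '[0,0,0,0,0,4,0,0,0,0,0,0,4,0,0,0,0,0,0,4,0,0,0,0,0,0,4,0,0,0,0,0,0,4,0,0,0,0,0,0,4,0,0,0,0,0,0,4,0,0,0,0,0,0,4,0]'

```text
clock: 4.8
position: [0.5736, 0.0534, 0.159]
ee_rot: [-0.0, 0.599, 0.801, -0.0]
contact_force: [0.2, 0.2, 0.1]
width: 0.0001
```

drive_tool --targets '[0,0,0,0,0,4,0,0,0,0,0,0,4,0,0,0,0,0,0,4,0,0,0,0,0,0,4,0,0,0,0,0,0,4,0,0,0,0,0,0,4,0,0,0,0,0,0,4,0,0,0,0,0,0,4,0]'

```text
clock: 5.8
position: [0.5736, 0.0533, 0.127]
ee_rot: [0.0, 0.599, 0.801, -0.0]
contact_force: [0.1, -0.2, 1.0]
width: -0.0001
```

```bash
python3 -c "
from h import *
import cv2
st();snap('wrist','w3');snap('side','d3')
a=cv2.imread('pics/w3.png');b=cv2.imread('pics/d3.png')[80:270,160:360]
cv2.imwrite('pics/c3.png',cv2.resize(b,None,fx=3.5,fy=3,interpolation=cv2.INTER_CUBIC))"
```

```text
t 5.8 tcp [0.5736 0.0533 0.127 ] case mm [-19.2  -0.2 127. ] xdir case [ 0.003  1.    -0.   ] zdir [ 0. -0. -1.] F case [ 0.03 -0.2   0.98] q [-0.03  0.35  1.66 -0.    1.13 -0.31] w -0.0001
```

View pics/c3.png

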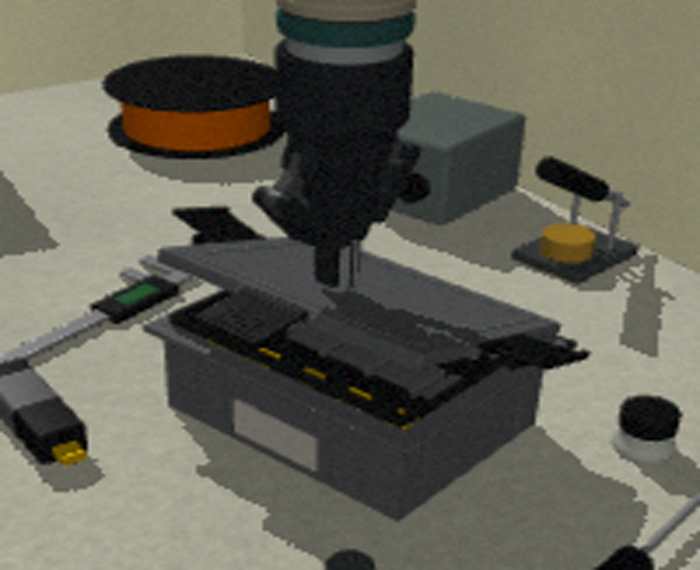

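View pics/w3.png

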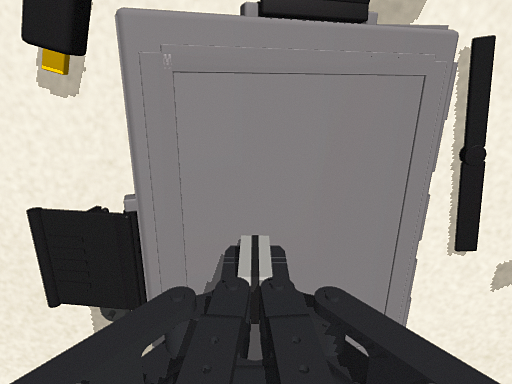

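The lid has come down with the finger, to about 0.3 rad. I continue.

drive_tool --targets '[0,0,0,0,0,4,0,0,0,0,0,0,4,0,0,0,0,0,0,4,0,0,0,0,0,0,4,0,0,0,0,0,0,4,0,0,0,0,0,0,4,0,0,0,0,0,0,3,0,0,0,0,0,0,2,0,0,0,0,0,0,0,0]'

```text
clock: 7.02
position: [0.5736, 0.0534, 0.0981]
ee_rot: [-0.0, 0.599, 0.801, -0.0]
contact_force: [0.2, -0.8, 0.7]
width: 0.0001
```

drive_tool --targets '[0,0,0,0,0,1,0,0,0,0,0,0,1,0,0,0,0,0,0,1,0]'

```text
clock: 7.4
position: [0.5737, 0.0533, 0.0953]
ee_rot: [0.0, 0.599, 0.801, -0.0]
contact_force: [-0.2, -0.2, 0.4]
width: -0.0002
```

drive_tool --targets '[0,0,0,0,0,1,0,0,0,0,0,0,0,0]'

```text
clock: 7.65
position: [0.5737, 0.0533, 0.0948]
ee_rot: [0.0, 0.599, 0.801, 0.0]
contact_force: [-1.1, -0.5, 4.4]
width: -0.0003
```

drive_tool --targets '[0,0,0,0,0,0.5,0,0,0,0,0,0,0.5,0]'

```text
clock: 7.9
position: [0.5736, 0.0533, 0.0939]
ee_rot: [0.0, 0.599, 0.801, -0.0]
contact_force: [-2.3, -1.1, 5.4]
width: -0.0001
```

drive_tool --targets '[0,0,0,0,0,0.5,0,0,0,0,0,0,0.5,0]'

```text
clock: 8.15
position: [0.5735, 0.0532, 0.0929]
ee_rot: [0.0, 0.599, 0.801, -0.0]
contact_force: [-2.0, -0.9, 6.5]
width: -0.0001
```

drive_tool --targets '[0,0,0,0,0,0.5,0,0,0,0,0,0,0.5,0]'

```text
clock: 8.4
position: [0.5734, 0.0532, 0.092]
ee_rot: [0.0, 0.599, 0.801, -0.0]
contact_force: [-2.8, -1.0, 9.5]
width: -0.0002
```

drive_tool --targets '[0,0,0,0,0,0.5,0,0,0,0,0,0,0,0]'

```text
clock: 8.65
position: [0.5734, 0.0532, 0.092]
ee_rot: [0.0, 0.599, 0.801, -0.0]
contact_force: [-2.8, 0.2, 9.3]
width: -0.0001
```

drive_tool --targets '[0,0,0,0,0,0.4,0,0,0,0,0,0,0,0]'

```text
clock: 8.9
position: [0.5734, 0.0533, 0.092]
ee_rot: [0.0, 0.599, 0.801, -0.0]
contact_force: [-3.3, -0.8, 11.0]
width: 0.0003
```

The position holds at z = 92.0 mm while the force rises, so the lid is home. I lift off and look.

drive_tool --targets '[0,0,0,0,0,0.6,0,0,0,0,0,0,0,0,0,0,0,0,0,-10,0,0,0,0,0,0,-40,0,0,0,0,-25,0,-60,0,0,0,0,-25,0,-60,0,0,0,0,0,0,0,0]'

```text
clock: 9.78
position: [0.5909, 0.0055, 0.2606]
ee_rot: [0.005, 0.599, 0.8, 0.003]
contact_force: [-0.0, 0.1, -0.1]
width: 0.0001
```

```bash
python3 -c "
from h import *
import cv2
st();snap('wrist','w4');snap('side','d4');snap('scene','s4')
b=cv2.imread('pics/d4.png')[120:270,160:360]
cv2.imwrite('pics/c4.png',cv2.resize(b,None,fx=4,fy=4,interpolation=cv2.INTER_CUBIC))
b=cv2.imread('pics/s4.png')[100:270,170:350]
cv2.imwrite('pics/e4.png',cv2.resize(b,None,fx=4,fy=3.5,interpolation=cv2.INTER_CUBIC))"
```

```text
t 9.78 tcp [0.5909 0.0055 0.2606] case mm [-16.3 -51.  260.6] xdir case [ 0.004  1.    -0.005] zdir [ 0.012 -0.002 -1.   ] F case [ 0.    0.13 -0.07] q [-0.11  0.28  1.43 -0.    1.42 -0.39] w 0.0001
```

View pics/c4.png

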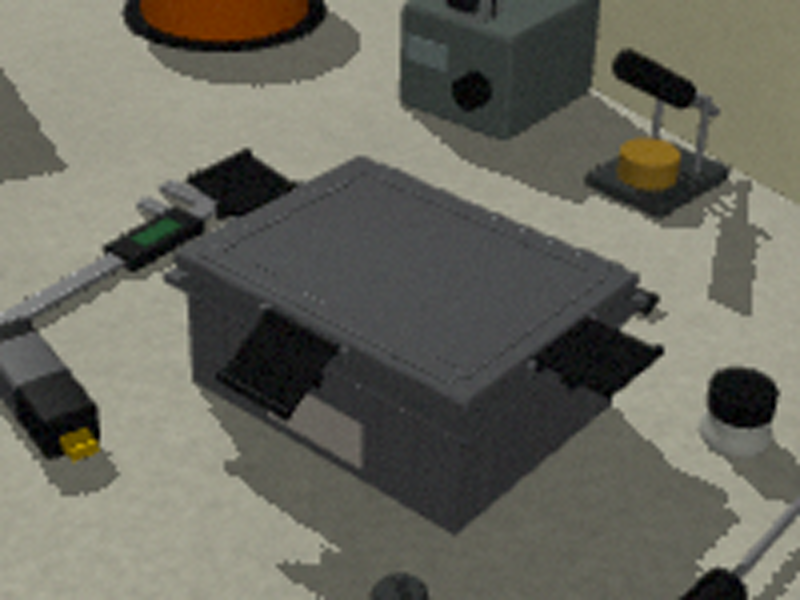

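View pics/e4.png

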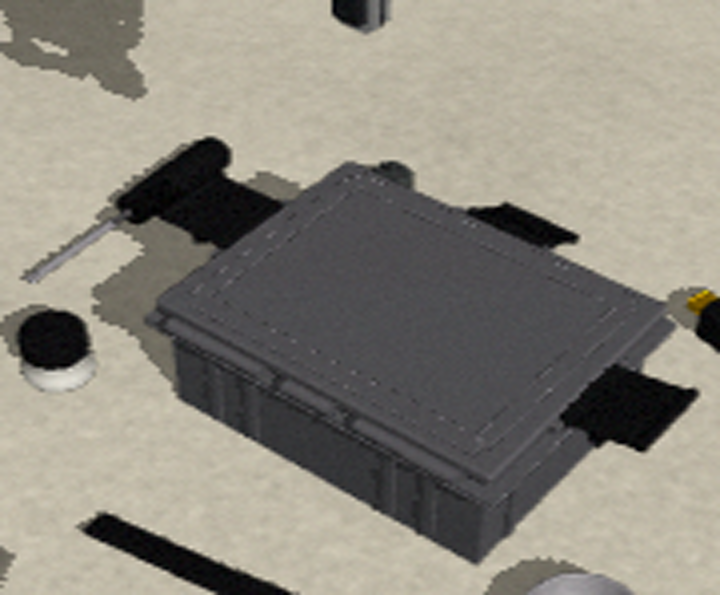

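View pics/w4.png

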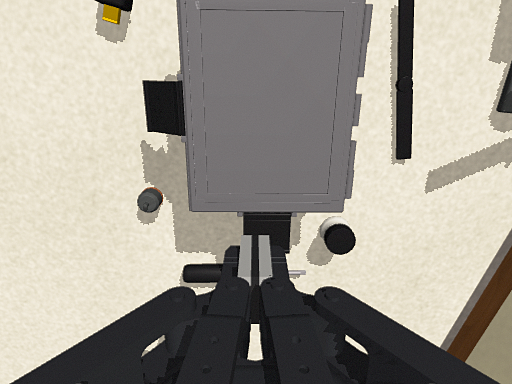

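The lid is shut and all three clips still stand open: front at about (280,360), right at (600,355) and left at (245,185) in the side crop. I triangulate the clip ends.

Run:
```python
from h import *
import cv2
z=lambda l:np.array(l)/[4,3.5]+[170,100]
d=lambda l:np.array(l)/4+[160,120]
def P(n):
    c=calibration(n);return np.array(c["mtx"])@np.array(c["world_to_cam"])[:3]
def tri(a,b):
    X=cv2.triangulatePoints(P("scene"),P("side"),z([a]).T.astype(float),d([b]).T.astype(float));X=(X[:3]/X[3]).T
    w=X-[PC[0],PC[1],0];c,s=np.cos(PC[2]),np.sin(PC[2])
    print((np.c_[c*w[:,0]+s*w[:,1],-s*w[:,0]+c*w[:,1],w[:,2]]*1e3).round(1),(proj("side",X)-d([b])).round(1))
print("left");tri((697,393),(188,185));tri((643,450),(247,150))
print("front");tri((578,238),(220,375))
print("right");tri((205,242),(662,350));
print("lidcorners -80 105 92 ; 80 -105 92");tri((672,322),(185,258));tri((152,318),(637,275));
```

```text
left
[[-23.7 150.6  93.5]] [[-0.7 -0.2]]
[[ 28.4 151.2  96.6]] [[-0.6 -0.1]]
front
[[-120.2   26.9   65.6]] [[-0.7 -0.2]]
right
[[  23.8 -135.    79.5]] [[-8.1  0.6]]
lidcorners -80 105 92 ; 80 -105 92
[[-71.2 108.8  82.2]] [[-2.2 -0.6]]
[[  86.3 -100.5   83. ]] [[-0.3  0. ]]
```

drive_tool --targets '[0,0,0,52,4,0,0,0,0,0,52,4,0,0,0,0,0,52,4,0,0,0,0,0,52,4,0,0,0,-7.5,0,0,0,30,0,0,-7.5,0,0,0,30,0,0,0,0,0,0,30,0,0,0,0,0,0,30,0,0,0,0,0,0,0,0]'

```text
clock: 11.05
position: [0.5458, 0.1918, 0.1333]
ee_rot: [0.102, 0.593, 0.795, -0.082]
contact_force: [0.0, -0.3, 1.7]
width: 0.0002
```

```bash
python3 -c "
from h import *
st()"
```

```text
t 11.05 tcp [0.5458 0.1918 0.1333] case mm [ -6.3 140.5 133.3] xdir case [-0.     0.966 -0.259] zdir [ 0.065 -0.251 -0.966] F case [-0.05 -0.31  1.66] q [ 0.38  0.38  1.63 -0.28  1.18  0.21] w 0.0002
```

drive_tool --targets '[0,0,0,12,6,-3,0,0,0,0,2,0,7.7,0,0,0,0,2,0,7.7,0,0,0,0,2,0,7.7,0,0,0,0,2,0,7.7,0,0,0,0,2,0,7.7,0,0,0,0,2,0,7.7,0]'

```text
clock: 11.92
position: [0.5516, 0.2058, 0.089]
ee_rot: [0.105, 0.594, 0.794, -0.078]
contact_force: [-1.1, 0.3, 1.1]
width: -0.0002
```

drive_tool --targets '[0,0,0,2,0,7.7,0,0,0,0,2,0,7.7,0,0,0,0,2,0,7.7,0,0,0,0,1,0,4,0,0,0,0,0,0,0,0]'

```text
clock: 12.55
position: [0.5514, 0.2055, 0.0611]
ee_rot: [0.104, 0.594, 0.794, -0.079]
contact_force: [-0.1, 0.8, 0.1]
width: 0.0002
```

```bash
python3 -c "
from h import *
import cv2
st();snap('wrist','w5');snap('scene','s5')
b=cv2.imread('pics/s5.png')[100:270,210:390]
cv2.imwrite('pics/e5.png',cv2.resize(b,None,fx=4,fy=3.5,interpolation=cv2.INTER_CUBIC))"
```

```text
t 12.55 tcp [0.5514 0.2055 0.0611] case mm [  2.9 151.9  61.1] xdir case [ 0.002  0.966 -0.259] zdir [ 0.073 -0.249 -0.966] F case [0.17 0.75 0.08] q [ 0.4   0.47  1.7  -0.31  1.03  0.28] w 0.0002
```

View pics/e5.png

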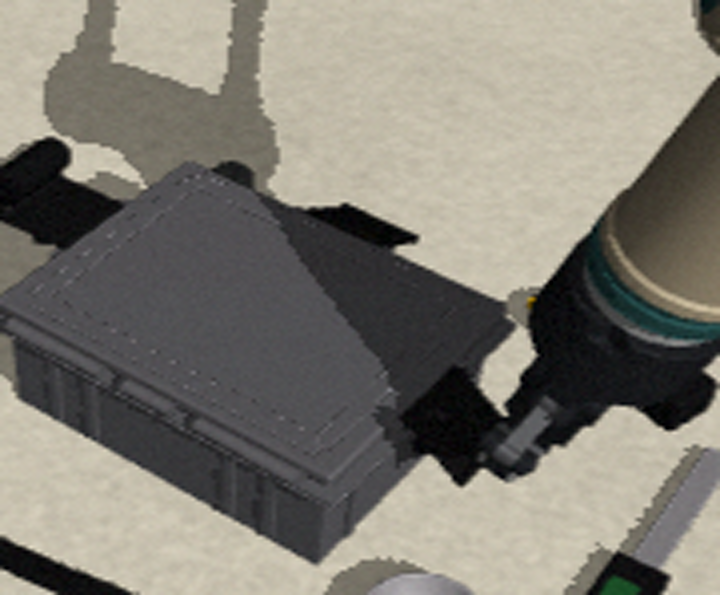

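View pics/w5.png

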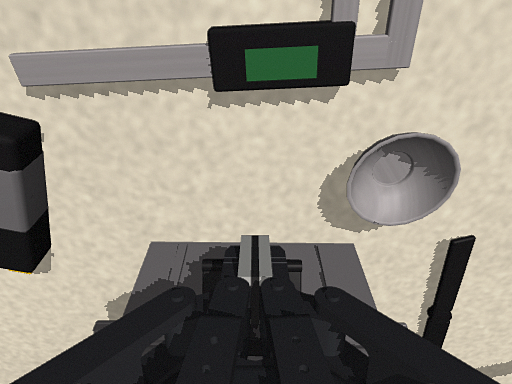

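The scene crop shows the left flap folding down under the fingers at about (460,420). I continue down, then go inward.

drive_tool --targets '[0,0,0,2,0,7.7,0,0,0,0,2,0,7.7,0,0,0,0,2,0,7.7,0,0,0,0,0,0,0,0]'

```text
clock: 13.15
position: [0.551, 0.2051, 0.0366]
ee_rot: [0.104, 0.593, 0.794, -0.079]
contact_force: [0.4, -0.7, 0.2]
width: 0.0003
```

drive_tool --targets '[0,0,0,-2.9,0,0.8,0,0,0,0,-1.9,0,0.5,0]'

```text
clock: 13.4
position: [0.5531, 0.2012, 0.0375]
ee_rot: [0.104, 0.594, 0.794, -0.077]
contact_force: [-0.5, 2.7, -2.0]
width: 0.0002
```

```bash
python3 -c "
from h import *
import cv2
st();snap('scene','s6')
b=cv2.imread('pics/s6.png')[150:270,260:390]
cv2.imwrite('pics/e6.png',cv2.resize(b,None,fx=5.5,fy=5,interpolation=cv2.INTER_CUBIC))"
```

```text
t 13.4 tcp [0.5531 0.2012 0.0375] case mm [  3.3 147.4  37.5] xdir case [ 0.003  0.966 -0.257] zdir [ 0.073 -0.247 -0.966] F case [ 0.26  2.72 -2.  ] q [ 0.39  0.49  1.72 -0.31  0.97  0.29] w 0.0002
```

View pics/e6.png

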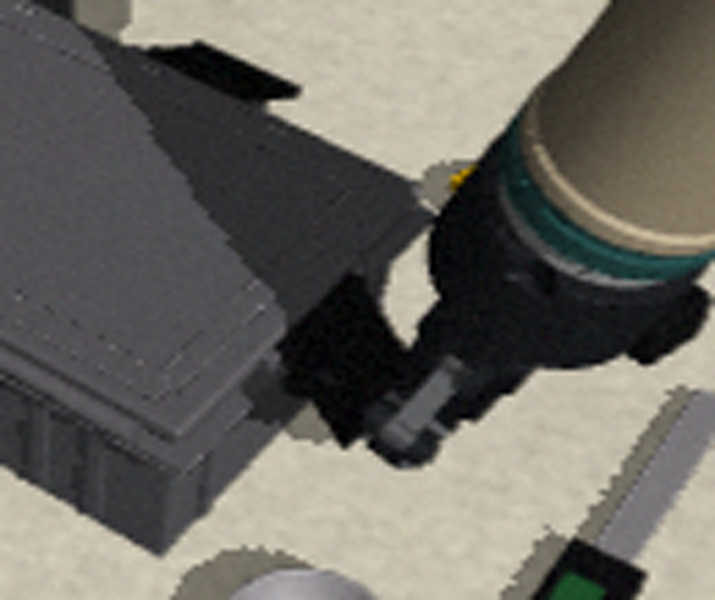

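drive_tool --targets '[0,0,0,-1,0,0.3,0,0,0,0,-1,0,0.3,0]'

```text
clock: 13.7
position: [0.5536, 0.1992, 0.0374]
ee_rot: [0.104, 0.594, 0.794, -0.078]
contact_force: [-0.8, 5.0, -2.3]
width: 0.0
```

drive_tool --targets '[0,0,0,-1,0,0.3,0,0,0,0,-1,0,0.3,0]'

```text
clock: 13.95
position: [0.5539, 0.1981, 0.0369]
ee_rot: [0.104, 0.594, 0.794, -0.077]
contact_force: [-2.3, 7.2, -4.4]
width: 0.0003
```

drive_tool --targets '[0,0,0,-1,0,0.3,0,0,0,0,-1,0,0.3,0]'

```text
clock: 14.2
position: [0.5541, 0.1974, 0.0365]
ee_rot: [0.103, 0.594, 0.794, -0.076]
contact_force: [-2.0, 10.9, -4.2]
width: -0.0002
```

drive_tool --targets '[0,0,0,-1,0,0.1,0,0,0,0,0,0,0,0]'

```text
clock: 14.45
position: [0.5542, 0.1972, 0.0364]
ee_rot: [0.102, 0.595, 0.794, -0.076]
contact_force: [-3.0, 11.5, -5.5]
width: -0.0001
```

drive_tool --targets '[0,0,0,-1,0,0.1,0,0,0,0,0,0,0,0]'

```text
clock: 14.7
position: [0.5543, 0.1971, 0.0364]
ee_rot: [0.102, 0.595, 0.794, -0.075]
contact_force: [-3.7, 13.6, -5.4]
width: -0.0001
```

drive_tool --targets '[0,0,0,-0.7,0,0.1,0,0,0,0,0,0,0,0]'

```text
clock: 14.95
position: [0.5543, 0.1969, 0.0363]
ee_rot: [0.101, 0.595, 0.794, -0.075]
contact_force: [-3.7, 14.7, -6.0]
width: 0.0001
```

```bash
python3 -c "
from h import *
import cv2
st();snap('scene','s7')
b=cv2.imread('pics/s7.png')[150:270,260:390]
cv2.imwrite('pics/e7.png',cv2.resize(b,None,fx=5.5,fy=5,interpolation=cv2.INTER_CUBIC))"
```

```text
t 14.95 tcp [0.5543 0.1969 0.0363] case mm [  3.2 142.9  36.3] xdir case [ 0.005  0.968 -0.25 ] zdir [ 0.072 -0.24  -0.968] F case [ 0.7  15.14 -6.02] q [ 0.38  0.49  1.73 -0.31  0.97  0.27] w 0.0001
```

View pics/e7.png

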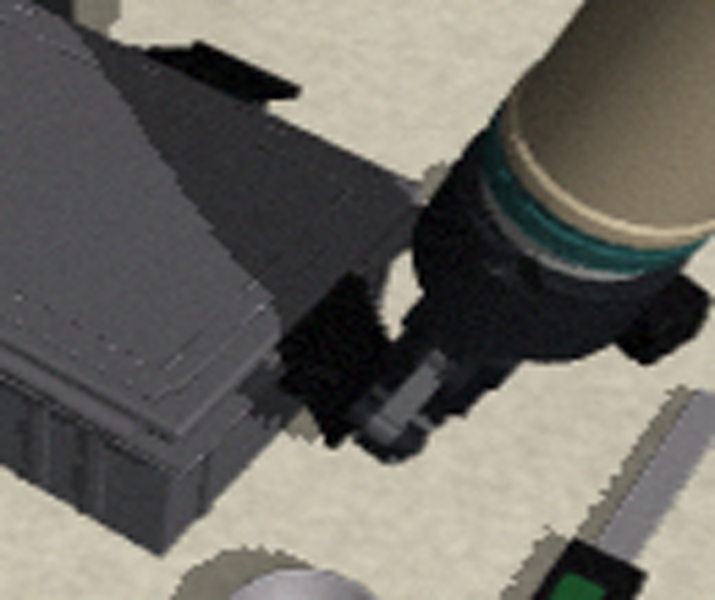

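The tilted finger face is pushing the lip partly upward, which wastes force. I back off, set the tool upright and push straight in.

drive_tool --targets '[0,0,0,6,0,0,0,0,7.5,0,0,0,0,0,0,7.5,0,0,0,0,0,0,0,0,0,0,0,0]'

```text
clock: 15.5
position: [0.5545, 0.1952, 0.0367]
ee_rot: [0.0, 0.6, 0.8, -0.0]
contact_force: [0.2, 0.6, -0.5]
width: 0.0002
```

```bash
python3 -c "
from h import *
st()"
```

```text
t 15.5 tcp [0.5545 0.1952 0.0367] case mm [  3.  141.3  36.7] xdir case [ 0.005  1.    -0.001] zdir [ 0.    -0.001 -1.   ] F case [ 0.38  0.49 -0.54] q [ 0.22  0.46  1.74 -0.    0.93 -0.06] w 0.0002
```

drive_tool --targets '[0,0,0,-1,0,0,0,0,0,0,-1,0,0,0,0,0,0,-1,0,0,0]'

```text
clock: 15.88
position: [0.5547, 0.195, 0.0363]
ee_rot: [0.0, 0.598, 0.801, -0.0]
contact_force: [0.8, -0.4, -0.6]
width: -0.0003
```

drive_tool --targets '[0,0,0,-1,0,0,0,0,0,0,-1,0,0,0]'

```text
clock: 16.12
position: [0.5552, 0.1933, 0.0363]
ee_rot: [-0.0, 0.599, 0.801, 0.0]
contact_force: [-0.6, 1.7, 0.3]
width: -0.0002
```

drive_tool --targets '[0,0,0,-1,0,0,0,0,0,0,0,0,0,0]'

```text
clock: 16.38
position: [0.5553, 0.1931, 0.0362]
ee_rot: [-0.001, 0.599, 0.801, 0.001]
contact_force: [-0.7, 5.2, -1.4]
width: -0.0002
```

drive_tool --targets '[0,0,0,-1,0,0,0,0,0,0,-1,0,0,0]'

```text
clock: 16.62
position: [0.5554, 0.1927, 0.0362]
ee_rot: [-0.002, 0.6, 0.8, 0.002]
contact_force: [-3.0, 10.4, -1.0]
width: 0.0001
```

drive_tool --targets '[0,0,0,-1,0,0,0,0,0,0,-0.5,0,0,0]'

```text
clock: 16.88
position: [0.5555, 0.1925, 0.0362]
ee_rot: [-0.003, 0.6, 0.8, 0.002]
contact_force: [-3.2, 13.2, -0.1]
width: -0.0003
```

drive_tool --targets '[0,0,0,-1,0,0,0,0,0,0,0,0,0,0]'

```text
clock: 17.12
position: [0.5555, 0.1923, 0.0362]
ee_rot: [-0.003, 0.6, 0.8, 0.003]
contact_force: [-3.9, 15.7, 0.1]
width: 0.0001
```

drive_tool --targets '[0,0,0,10,0,0,0,0,0,0,30,0,0,0,0,0,0,30,0,-40,0,0,0,0,20,0,-40,0,0,0,0,0,0,-40,0,0,0,0,0,0,0,0]'

```text
clock: 17.88
position: [0.5339, 0.2745, 0.1601]
ee_rot: [0.003, 0.598, 0.801, 0.003]
contact_force: [0.5, -0.3, -0.3]
width: 0.0002
```

```bash
python3 -c "
from h import *
import cv2
st();snap('scene','s8');snap('wrist','w8')
b=cv2.imread('pics/s8.png')[150:270,260:390]
cv2.imwrite('pics/e8.png',cv2.resize(b,None,fx=5.5,fy=5,interpolation=cv2.INTER_CUBIC))"
```

```text
t 17.88 tcp [0.5339 0.2745 0.1601] case mm [  5.9 223.1 160.1] xdir case [ 0.002  1.    -0.001] zdir [ 0.008  0.001 -1.   ] F case [ 0.34 -0.47 -0.31] q [ 0.36  0.36  1.57 -0.    1.21  0.07] w 0.0002
```

View pics/e8.png

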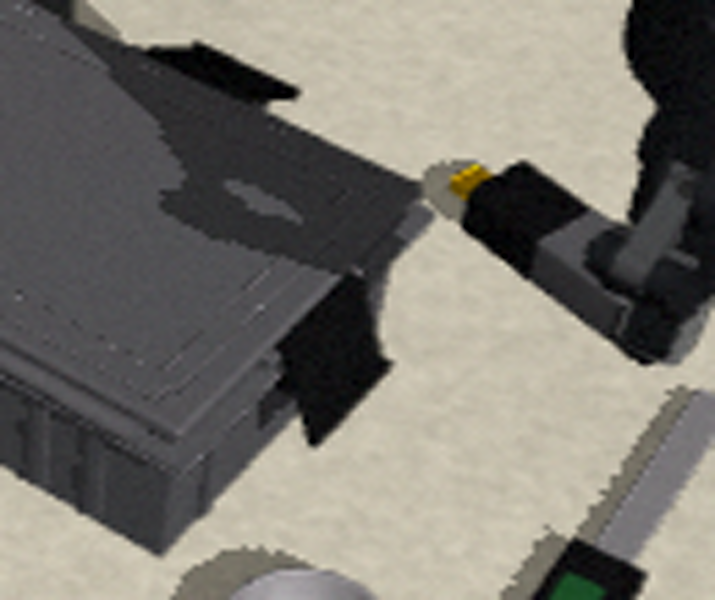

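View pics/w8.png

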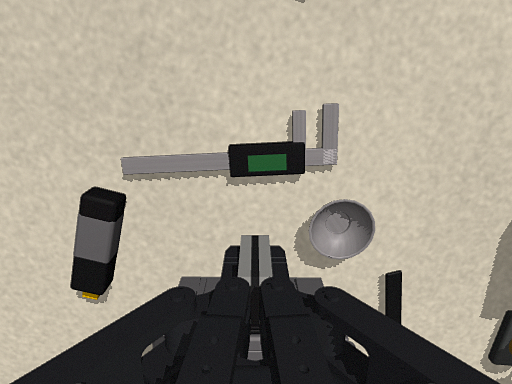

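Run:
```python
from h import *
o=np.array([(392,368),(315,446)])/[5.5,5]+[260,150]
rim=np.array([(-.025,.108,.086)])
f=lambda p:(proj("scene",c2w(PC,[(-.025+p[2],p[0],p[1]),(.025+p[2],p[0],p[1])]))-o).ravel()
for x0 in (-.004,0,.004,None):
    s=least_squares(f if x0 is None else (lambda q:f([*q,x0])),[.13,.05,0][:3 if x0 is None else 2],x_scale=.01)
    print(x0,(s.x*1e3).round(1),s.fun.round(1))
# lid corner check: left-front, left-back lid top
print(proj("scene",c2w(PC,[(-.08,.105,.092),(.08,.105,.092),(.08,-.105,.092),(-.08,-.105,.092)])))
```

```text
-0.004 [127.9  36.8] [-0.6 -0.   0.6  0. ]
0 [129.6  42.2] [-0.5 -0.1  0.5  0.1]
0.004 [131.2  47.7] [-0.5 -0.2  0.5  0.2]
None [134.4  58.2  11.8] [-0.4 -0.3  0.3  0.3]
[[337.39709534 185.74814872]
 [293.54658709 235.66321561]
 [207.86799218 184.99990661]
 [255.76534985 144.41860177]]
```

Run:
```python
import cv2
b=cv2.imread('pics/s8.png')[110:250,200:360]
cv2.imwrite('pics/f8.png',cv2.resize(b,None,fx=5,fy=4,interpolation=cv2.INTER_CUBIC))
```

```text
(no output)
```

View pics/f8.png

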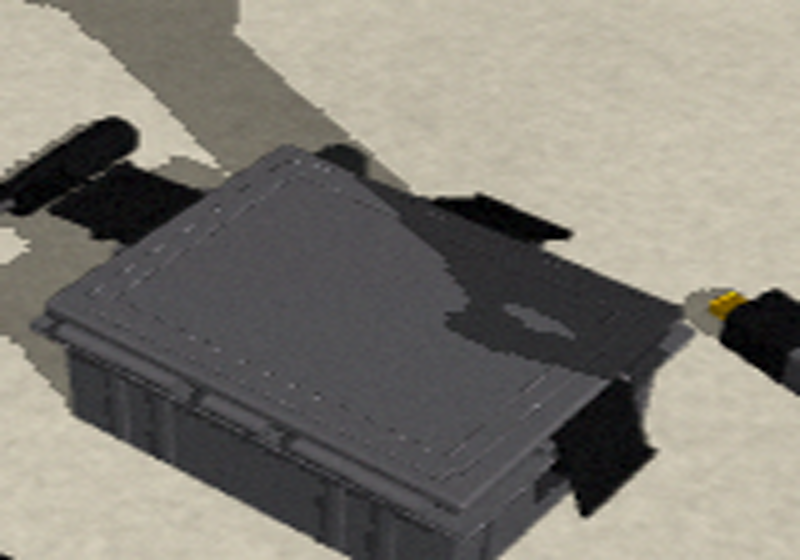

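drive_tool --targets '[0,0,-10,0,0,0,0,0,0,-10,0,0,0,0,0,0,-10,0,0,0,0,0,0,-10,0,0,0,0,0,0,-10,0,0,0,0,0,0,-10,0,0,0,0,0,0,-10,0,0,0,0,0,0,-10,0,0,0,0,0,0,-10,0,0,0,0,0,-10,0,20,0,30,0,0,-10,0,0,0,0,0,0,-10,0,0,0,0,0]'

```text
clock: 19.48
position: [0.5142, 0.2681, 0.1282]
ee_rot: [0.246, -0.138, 0.959, 0.035]
contact_force: [0.9, -0.1, -0.4]
width: -0.0002
```

```bash
python3 -c "
from h import *
st();snap('wrist','w9')"
```

```text
t 19.48 tcp [0.5142 0.2681 0.1282] case mm [-14.8 222.6 128.2] xdir case [-0.877  0.002 -0.481] zdir [ 0.462  0.135 -0.877] F case [ 0.86 -0.4  -0.42] q [ 0.39  0.18  2.06 -0.13  0.4  -1.35] w -0.0002
```

View pics/w9.png

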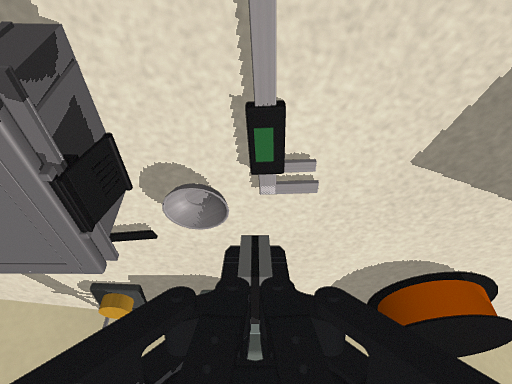

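```bash
python3 -c "
import cv2
b=cv2.imread('pics/w9.png')[10:290,0:180]
cv2.imwrite('pics/f9.png',cv2.flip(cv2.resize(b[90:270],None,fx=4.4,fy=3.3,interpolation=cv2.INTER_CUBIC),-1))"
```

```text
(no output)
```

View pics/f9.png

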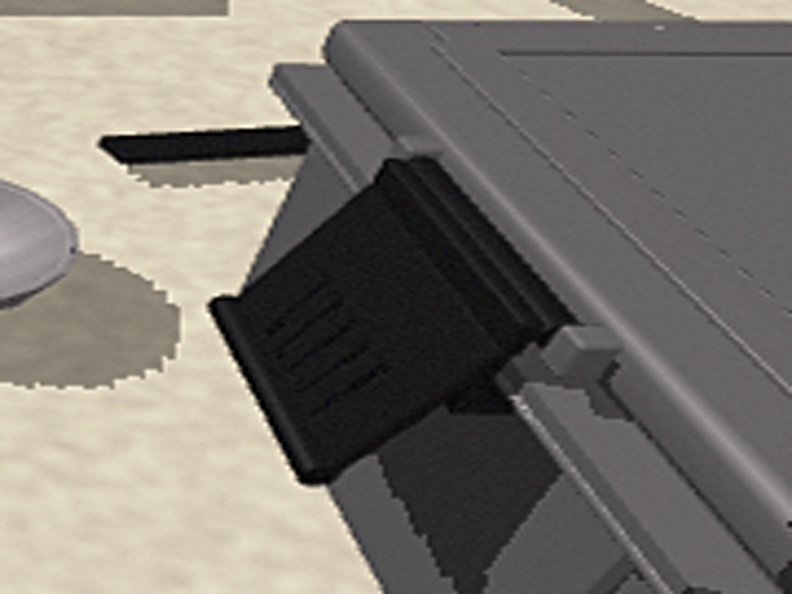

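```bash
cat >> h.py <<'E'
def wproj(t,r,P):
    c=calibration("wrist");M=np.array(c["mtx"]);H=np.array(c["hand_eye"])
    q=(np.atleast_2d(P)-t)@r; q=(q-H[:3,3])@H[:3,:3]; q=q@M.T; return q[:,:2]/q[:,2:]
E
python3 - <<'E'
from h import *
s,t,r=st()
F=lambda l:np.c_[(791-np.array(l)[:,0])/4.4,100+(593-np.array(l)[:,1])/3.3]
o=F([(307,482),(212,302)])
# check lid corner & pin features
print("lid back-left pred",wproj(t,r,c2w(PC,[(.08,.105,.092)])),"obs",F([(330,35)]))
print("pin ends pred",wproj(t,r,c2w(PC,[(-.025,.108,.086),(.025,.108,.086)])),"obs",F([(560,330),(415,160)]))
for off in ([0,0],):
  for h in (.006,.01,.014,.018,.022,.026):
    def end(f,x): return [(x,.108+.044*np.sin(f)+h*np.cos(f),.086-.044*np.cos(f)+h*np.sin(f)) for x in (-.025,.025)]
    pr=[ (f,(wproj(t,r,c2w(PC,end(f,0)+np.array([0,0,0])[-1:]*0 if 0 else end(f,0)))-o).mean(0).round(1)) for f in (0,.1,.2,.3,.4)]
    # replicate x ±25
    print(h,[(f,(wproj(t,r,c2w(PC,[(xx,.108+.044*np.sin(f)+h*np.cos(f),.086-.044*np.cos(f)+h*np.sin(f)) for xx in (-.025,.025)]))-o).mean(0).round(1).tolist()) for f in (0,.1,.2,.3,.4)])
E
```

```text
t 19.52 tcp [0.5046 0.265  0.1225] case mm [-24.9 222.4 122.5] xdir case [-0.882  0.001 -0.472] zdir [ 0.453  0.133 -0.882] F case [-7.44 -0.35 -3.89] q [ 0.4   0.17  2.08 -0.13  0.4  -1.35] w -0.0002
lid back-left pred [[107.35249073 290.92970805]] obs [[104.77272727 269.09090909]]
pin ends pred [[ 54.70326931 198.27169684]
 [ 87.69665664 246.38013932]] obs [[ 52.5        179.6969697 ]
 [ 85.45454545 231.21212121]]
0.006 [(0, [-17.2, 11.9]), (0.1, [-11.5, 12.7]), (0.2, [-6.0, 14.0]), (0.3, [-0.9, 15.6]), (0.4, [3.9, 17.7])]
0.01 [(0, [-11.6, 11.9]), (0.1, [-6.0, 13.1]), (0.2, [-0.8, 14.8]), (0.3, [4.1, 16.8]), (0.4, [8.5, 19.3])]
0.014 [(0, [-6.0, 11.9]), (0.1, [-0.6, 13.5]), (0.2, [4.4, 15.5]), (0.3, [9.0, 18.0]), (0.4, [13.2, 20.9])]
0.018 [(0, [-0.4, 11.9]), (0.1, [4.8, 13.9]), (0.2, [9.7, 16.3]), (0.3, [14.1, 19.2]), (0.4, [18.0, 22.5])]
0.022 [(0, [5.2, 11.9]), (0.1, [10.3, 14.3]), (0.2, [14.9, 17.1]), (0.3, [19.1, 20.4]), (0.4, [22.8, 24.1])]
0.026 [(0, [10.8, 11.9]), (0.1, [15.8, 14.7]), (0.2, [20.2, 17.9]), (0.3, [24.2, 21.6]), (0.4, [27.6, 25.8])]
```

Run:
```python
from h import *
t=np.array([.5142,.2681,.1282]);r=R.from_quat([-0.138,0.959,0.035,.246]).as_matrix()
F=lambda l:np.c_[(791-np.array(l)[:,0])/4.4,100+(593-np.array(l)[:,1])/3.3]
o=F([(307,482),(212,302)])
print("lid back-left pred",wproj(t,r,c2w(PC,[(.08,.105,.092)])),"obs",F([(330,35)]))
print("pin ends pred",wproj(t,r,c2w(PC,[(-.025,.108,.086),(.025,.108,.086)])),"obs",F([(560,330),(415,160)]))
for h in (.006,.01,.014,.018,.022,.026):
    print(h,[(f,(wproj(t,r,c2w(PC,[(xx,.108+.044*np.sin(f)+h*np.cos(f),.086-.044*np.cos(f)+h*np.sin(f)) for xx in (-.025,.025)]))-o).mean(0).round(1).tolist()) for f in (0,.1,.2,.3,.4)])
st()
```

```text
lid back-left pred [[105.58726645 277.01561043]] obs [[104.77272727 269.09090909]]
pin ends pred [[ 50.16523222 178.67147007]
 [ 84.88646059 230.2284939 ]] obs [[ 52.5        179.6969697 ]
 [ 85.45454545 231.21212121]]
0.006 [(0, [-20.2, -4.8]), (0.1, [-14.3, -4.1]), (0.2, [-8.8, -2.9]), (0.3, [-3.6, -1.3]), (0.4, [1.2, 0.7])]
0.01 [(0, [-14.5, -4.9]), (0.1, [-8.8, -3.7]), (0.2, [-3.5, -2.1]), (0.3, [1.5, -0.1]), (0.4, [6.0, 2.3])]
0.014 [(0, [-8.8, -4.9]), (0.1, [-3.3, -3.3]), (0.2, [1.8, -1.4]), (0.3, [6.5, 1.0]), (0.4, [10.8, 3.8])]
0.018 [(0, [-3.1, -4.9]), (0.1, [2.2, -3.0]), (0.2, [7.2, -0.6]), (0.3, [11.6, 2.2]), (0.4, [15.6, 5.4])]
0.022 [(0, [2.6, -4.9]), (0.1, [7.8, -2.6]), (0.2, [12.5, 0.2]), (0.3, [16.8, 3.4]), (0.4, [20.5, 7.0])]
0.026 [(0, [8.3, -4.9]), (0.1, [13.4, -2.2]), (0.2, [17.9, 0.9]), (0.3, [21.9, 4.5]), (0.4, [25.4, 8.6])]
t 19.52 tcp [0.5046 0.265  0.1225] case mm [-24.9 222.4 122.5] xdir case [-0.882  0.001 -0.472] zdir [ 0.453  0.133 -0.882] F case [-7.44 -0.35 -3.89] q [ 0.4   0.17  2.08 -0.13  0.4  -1.35] w -0.0002
```

drive_tool --targets '[0,10,0,0,0,0,0,0,10,0,0,0,0,0,0,8,0,0,0,0,0,0,0,0,0,0,-40,0,0,0,0,25,-55,0,0,0,0,0,25,-55,0,0,0,0,0,25,-55,0,0,0,0,0,25,-55,0,0,0,0,0,0,0,0,0,0,0,0,0,0,0,0]'

```text
clock: 20.78
position: [0.4814, 0.0296, 0.1683]
ee_rot: [0.004, -0.142, 0.99, 0.001]
contact_force: [0.9, 0.6, -0.7]
width: -0.0002
```

```bash
python3 -c "
from h import *
st();snap('side','d10');snap('wrist','w10')
import cv2
b=cv2.imread('pics/d10.png')[120:270,160:360]
cv2.imwrite('pics/c10.png',cv2.resize(b,None,fx=4,fy=4,interpolation=cv2.INTER_CUBIC))"
```

```text
t 20.77 tcp [0.4814 0.0296 0.1683] case mm [-114.4    3.4  168.3] xdir case [-1.     0.004 -0.009] zdir [ 0.008  0.004 -1.   ] F case [ 1.04  0.3  -0.7 ] q [-0.09  0.18  1.8   0.    1.15 -1.94] w -0.0002
```

View pics/c10.png

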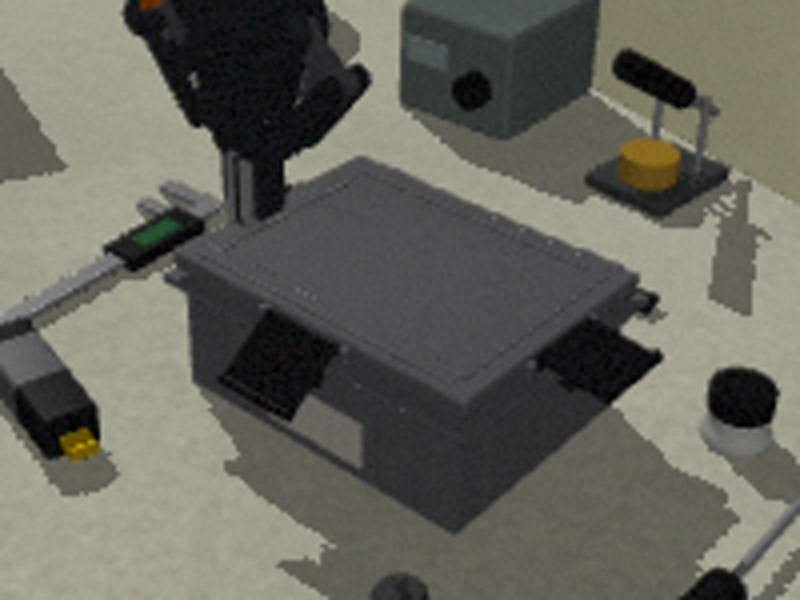

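View pics/w10.png

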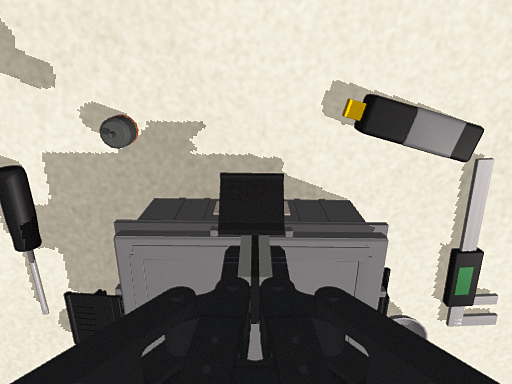

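Wrist view: the front clip at (252,200) is clear, and the motor (118,130) and pack (415,128) are well off the path. I move outward and descend onto the flap end.

drive_tool --targets '[0,0,0,13,-3,30,0,0,0,0,0,0,40,0,0,0,0,0,0,8,0,0,0,0,0,0,8,0,0,0,0,0,0,8,0,0,0,0,0,0,8,0,0,0,0,0,0,8,0,0,0,0,0,0,8,0,0,0,0,0,0,8,0,0,0,0,0,0,6,0,0,0,0,0,0,0,0]'

```text
clock: 22.25
position: [0.4708, 0.0234, 0.0361]
ee_rot: [0.005, -0.143, 0.99, 0.001]
contact_force: [0.0, 0.6, -0.6]
width: 0.0003
```

```bash
python3 -c "
from h import *
st();snap('side','d11')
import cv2
b=cv2.imread('pics/d11.png')[120:270,160:360]
cv2.imwrite('pics/c11.png',cv2.resize(b,None,fx=4,fy=4,interpolation=cv2.INTER_CUBIC))"
```

```text
t 22.25 tcp [0.4708 0.0234 0.0361] case mm [-126.3    0.5   36.1] xdir case [-1.     0.003 -0.01 ] zdir [ 0.01   0.003 -1.   ] F case [ 0.21  0.54 -0.55] q [-0.1   0.32  2.01  0.    0.8  -1.96] w 0.0003
```

View pics/c11.png

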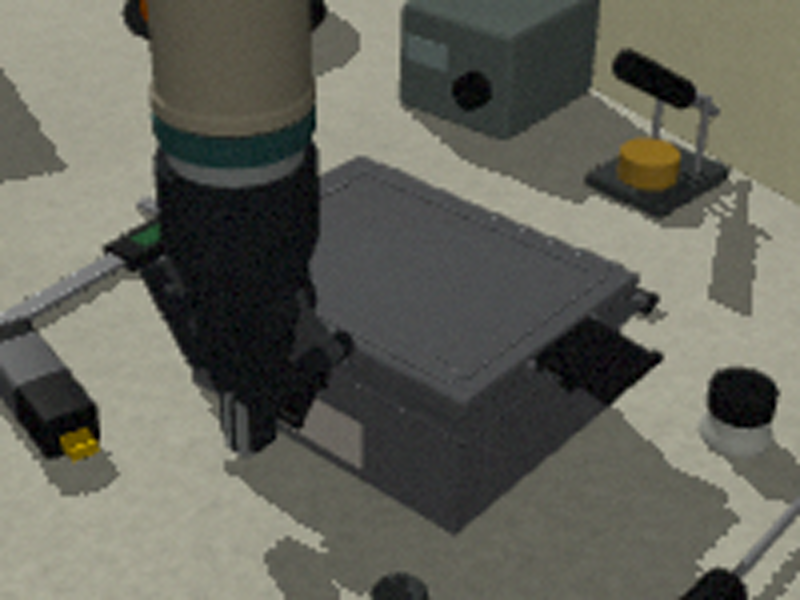

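Fingers are outside the front flap. I push inward, which is tool −x.

drive_tool --targets '[0,0,0,-2,0,0,0,0,0,0,-2,0,0,0,0,0,0,-1,0,0,0]'

```text
clock: 22.68
position: [0.4762, 0.0249, 0.0368]
ee_rot: [0.006, -0.143, 0.99, 0.0]
contact_force: [-0.9, 0.0, -0.2]
width: 0.0001
```

drive_tool --targets '[0,0,0,-1.5,0,0,0,0,0,0,-1.5,0,0,0]'

```text
clock: 22.92
position: [0.4779, 0.0256, 0.0365]
ee_rot: [0.004, -0.143, 0.99, 0.0]
contact_force: [-2.0, -2.0, -0.3]
width: -0.0001
```

drive_tool --targets '[0,0,0,-1,0,0,0,0,0,0,-1,0,0,0]'

```text
clock: 23.18
position: [0.4789, 0.0261, 0.0362]
ee_rot: [0.004, -0.143, 0.99, 0.001]
contact_force: [-4.9, -3.4, -0.9]
width: 0.0002
```

drive_tool --targets '[0,0,0,-1,0,0,0,0,0,0,-1,0,0,0]'

```text
clock: 23.42
position: [0.4794, 0.0263, 0.0359]
ee_rot: [0.002, -0.143, 0.99, 0.0]
contact_force: [-6.9, -3.9, -1.5]
width: -0.0001
```

drive_tool --targets '[0,0,0,-1,0,0,0,0,0,0,-0.5,0,0,0]'

```text
clock: 23.68
position: [0.4802, 0.0268, 0.0358]
ee_rot: [0.002, -0.143, 0.99, 0.001]
contact_force: [-8.6, -2.6, -2.1]
width: -0.0002
```

drive_tool --targets '[0,0,0,-1,0,0,0,0,0,0,-0.5,0,0,0]'

```text
clock: 23.92
position: [0.4818, 0.0274, 0.0357]
ee_rot: [0.002, -0.143, 0.99, 0.001]
contact_force: [-1.8, 1.5, -0.9]
width: -0.0001
```

drive_tool --targets '[0,0,0,-1,0,0,0,0,0,0,0,0,0,0]'

```text
clock: 24.18
position: [0.4875, 0.028, 0.0371]
ee_rot: [0.006, -0.143, 0.99, 0.0]
contact_force: [-1.8, 0.0, -1.1]
width: 0.0001
```

drive_tool --targets '[0,0,0,-1,0,0,0,0,0,0,0,0,0,0]'

```text
clock: 24.42
position: [0.4876, 0.0282, 0.0369]
ee_rot: [0.006, -0.143, 0.99, 0.0]
contact_force: [-1.7, -1.3, 1.1]
width: -0.0002
```

A clear snap: force fell from 9 N to 2 N and the finger jumped 6 mm. I press a little further to check it is against its stop.

drive_tool --targets '[0,0,0,-1,0,0,0,0,0,0,-1,0,0,0]'

```text
clock: 24.68
position: [0.4878, 0.0286, 0.0366]
ee_rot: [0.004, -0.143, 0.99, 0.001]
contact_force: [-4.9, -1.5, 1.3]
width: -0.0002
```

drive_tool --targets '[0,0,0,-1,0,0,0,0,0,0,-1,0,0,0]'

```text
clock: 24.92
position: [0.488, 0.029, 0.0362]
ee_rot: [0.002, -0.143, 0.99, 0.001]
contact_force: [-8.3, -4.2, 2.6]
width: -0.0001
```

drive_tool --targets '[0,0,0,-1,0,0,0,0,0,0,-1,0,0,0]'

```text
clock: 25.18
position: [0.4881, 0.0293, 0.0359]
ee_rot: [0.0, -0.143, 0.99, 0.001]
contact_force: [-10.9, -5.4, 3.1]
width: -0.0002
```

The stop is firm. I retreat, turn back by 90° and go to the right clip.

drive_tool --targets '[0,0,0,15,0,0,0,0,0,0,15,0,-40,0,0,0,10,0,0,-40,0,0,0,10,0,0,-40,0,0,0,10,0,0,0,0,0,0,10,0,0,0,0,0,0,10,0,0,0,0,0,0,10,0,0,0,0,0,0,10,0,0,0,0,0,0,10,0,0,0,0,0,0,10,0,0,0,0]'

```text
clock: 26.55
position: [0.4646, 0.0213, 0.1571]
ee_rot: [0.005, 0.601, 0.799, 0.006]
contact_force: [0.2, -0.3, 0.8]
width: 0.0001
```

drive_tool --targets '[0,0,0,-45,40,0,0,0,0,0,-45,40,0,0,0,0,0,-45,40,0,0,0,0,0,0,0,0,0,0,0,0,0,0,0,0]'

```text
clock: 27.18
position: [0.6163, -0.0742, 0.1577]
ee_rot: [0.003, 0.599, 0.801, 0.005]
contact_force: [0.2, -0.2, -0.9]
width: 0.0001
```

```bash
python3 -c "
from h import *
st();snap('side','d12');snap('scene','s12')
import cv2
b=cv2.imread('pics/d12.png')[120:270,160:360]
cv2.imwrite('pics/c12.png',cv2.resize(b,None,fx=4,fy=4,interpolation=cv2.INTER_CUBIC))"
```

```text
t 27.18 tcp [ 0.6163 -0.0742  0.1577] case mm [ -14.7 -134.6  157.7] xdir case [0.004 1.    0.   ] zdir [ 0.011  0.003 -1.   ] F case [ 0.15 -0.22 -0.9 ] q [-0.24  0.39  1.53  0.01  1.22 -0.52] w 0.0001
```

View pics/c12.png

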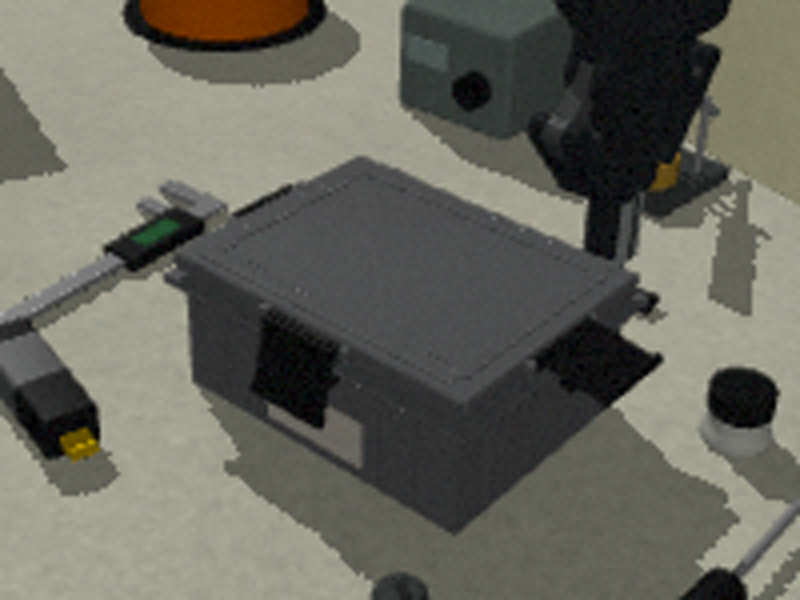

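Front clip is flat against the case at (295,370). Right flap end corners are at (662,356) and (606,404).

Run:
```python
from h import *
o=np.array([(606,404),(662,356)])/4+[160,120]
for x0 in (-.004,0,.004):
    s=least_squares(lambda p:(proj("side",c2w(PC,[(-.025+x0,p[0],p[1]),(.025+x0,p[0],p[1])]))-o).ravel(),[-.15,.08],x_scale=.01)
    print(x0,(s.x*1e3).round(1),s.fun.round(1))
```

```text
-0.004 [-153.9   86.9] [ 0.5 -0.4 -0.5  0.4]
0 [-151.9   83.7] [ 0.5 -0.4 -0.5  0.4]
0.004 [-150.    80.4] [ 0.6 -0.5 -0.6  0.5]
```

drive_tool --targets '[0,0,0,-18,15,10,0,0,0,0,0,0,40,0,0,0,0,0,0,8,0,0,0,0,0,0,8,0,0,0,0,0,0,8,0,0,0,0,0,0,8,0,0,0,0,0,0,8,0,0,0,0,0,0,0,0]'

```text
clock: 28.28
position: [0.6364, -0.0871, 0.0675]
ee_rot: [0.003, 0.599, 0.801, 0.004]
contact_force: [0.7, -0.5, 0.5]
width: -0.0001
```

drive_tool --targets '[0,0,0,0,0,8,0,0,0,0,0,0,8,0,0,0,0,0,0,8,0,0,0,0,0,0,6,0,0,0,0,0,0,2,0,0,0,0,0,0,0,0]'

```text
clock: 29.02
position: [0.6371, -0.0871, 0.036]
ee_rot: [0.003, 0.599, 0.801, 0.004]
contact_force: [-0.1, 0.3, -0.1]
width: 0.0004
```

```bash
python3 -c "
from h import *
st();snap('side','d13')
import cv2
b=cv2.imread('pics/d13.png')[120:270,200:400]
cv2.imwrite('pics/c13.png',cv2.resize(b,None,fx=4,fy=4,interpolation=cv2.INTER_CUBIC))"
```

```text
t 29.02 tcp [ 0.6371 -0.0871  0.036 ] case mm [   1.5 -152.9   36. ] xdir case [ 0.003  1.    -0.   ] zdir [ 0.01   0.003 -1.   ] F case [-0.05  0.36 -0.14] q [-0.25  0.53  1.62  0.01  0.98 -0.54] w 0.0004
```

View pics/c13.png

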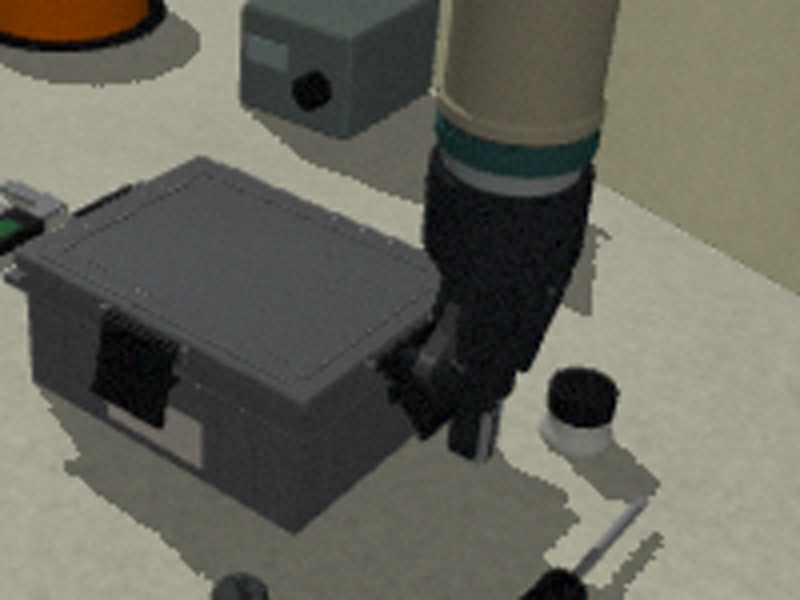

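The right flap has folded partway at (425,395), with the finger outside it. I push inward, which is tool +x.

drive_tool --targets '[0,0,0,2,0,0,0,0,0,0,2,0,0,0,0,0,0,1,0,0,0]'

```text
clock: 29.45
position: [0.6358, -0.0823, 0.0363]
ee_rot: [0.004, 0.599, 0.801, 0.004]
contact_force: [-0.3, -1.9, -0.3]
width: 0.0001
```

drive_tool --targets '[0,0,0,1.5,0,0,0,0,0,0,1.5,0,0,0]'

```text
clock: 29.7
position: [0.6349, -0.0794, 0.0362]
ee_rot: [0.004, 0.599, 0.801, 0.004]
contact_force: [-0.2, -1.0, -0.2]
width: 0.0001
```

drive_tool --targets '[0,0,0,1,0,0,0,0,0,0,1,0,0,0]'

```text
clock: 29.95
position: [0.6343, -0.0775, 0.0361]
ee_rot: [0.004, 0.599, 0.801, 0.004]
contact_force: [1.1, -1.2, -0.6]
width: 0.0004
```

drive_tool --targets '[0,0,0,1,0,0,0,0,0,0,1,0,0,0]'

```text
clock: 30.2
position: [0.6338, -0.0756, 0.0361]
ee_rot: [0.004, 0.599, 0.801, 0.004]
contact_force: [0.7, -1.1, 0.6]
width: 0.0
```

drive_tool --targets '[0,0,0,1.5,0,0,0,0,0,0,1.5,0,0,0]'

```text
clock: 30.45
position: [0.6334, -0.0736, 0.0362]
ee_rot: [0.004, 0.599, 0.801, 0.004]
contact_force: [1.1, -5.0, -1.7]
width: -0.0002
```

drive_tool --targets '[0,0,0,1,0,0,0,0,0,0,1,0,0,0]'

```text
clock: 30.7
position: [0.6332, -0.0724, 0.0362]
ee_rot: [0.005, 0.599, 0.801, 0.004]
contact_force: [1.9, -6.1, -2.3]
width: -0.0001
```

drive_tool --targets '[0,0,0,1,0,0,0,0,0,0,1,0,0,0]'

```text
clock: 30.95
position: [0.6331, -0.0719, 0.0362]
ee_rot: [0.006, 0.598, 0.801, 0.003]
contact_force: [1.9, -9.2, -3.7]
width: 0.0001
```

drive_tool --targets '[0,0,0,1,0,0,0,0,0,0,0.5,0,0,0]'

```text
clock: 31.2
position: [0.6331, -0.0715, 0.0362]
ee_rot: [0.007, 0.598, 0.801, 0.002]
contact_force: [2.7, -11.6, -5.2]
width: 0.0001
```

drive_tool --targets '[0,0,0,1,0,0,0,0,0,0,0.5,0,0,0]'

```text
clock: 31.45
position: [0.6324, -0.0688, 0.0363]
ee_rot: [0.006, 0.599, 0.801, 0.003]
contact_force: [2.6, -8.7, -2.7]
width: -0.0001
```

drive_tool --targets '[0,0,0,1,0,0,0,0,0,0,0,0,0,0]'

```text
clock: 31.7
position: [0.6303, -0.0645, 0.0361]
ee_rot: [0.003, 0.599, 0.801, 0.004]
contact_force: [0.2, 0.6, 1.0]
width: -0.0
```

drive_tool --targets '[0,0,0,1,0,0,0,0,0,0,0,0,0,0]'

```text
clock: 31.95
position: [0.6304, -0.0643, 0.0362]
ee_rot: [0.004, 0.599, 0.801, 0.004]
contact_force: [0.3, -1.9, -0.3]
width: 0.0
```

Snap felt (13 N down to about 0, with a 7 mm jump). I check the stop.

drive_tool --targets '[0,0,0,1,0,0,0,0,0,0,1,0,0,0]'

```text
clock: 32.2
position: [0.6304, -0.0638, 0.0362]
ee_rot: [0.005, 0.598, 0.801, 0.003]
contact_force: [1.3, -7.3, -2.7]
width: 0.0001
```

drive_tool --targets '[0,0,0,1,0,0,0,0,0,0,1,0,0,0]'

```text
clock: 32.45
position: [0.6304, -0.0636, 0.0362]
ee_rot: [0.006, 0.598, 0.801, 0.003]
contact_force: [1.3, -11.6, -3.4]
width: 0.0002
```

drive_tool --targets '[0,0,0,-15,0,0,0,0,0,0,-25,0,-20,0,0,0,0,-5,0,-50,0,0,0,0,0,0,-50,0,0,0,0,0,0,-50,0,0,0,0,50,-20,-30,0,0,0,0,50,-20,0,0,0,0,0,0,0,0,0,0,0,0,0,0,0,0]'

```text
clock: 33.58
position: [0.5735, -0.0191, 0.2358]
ee_rot: [0.004, 0.599, 0.801, 0.005]
contact_force: [-0.4, -0.7, -0.3]
width: -0.0001
```

```bash
python3 -c "
from h import *
s,t,r=st();print(s['ee_rot'],t);snap('side','d14');snap('scene','s14');snap('wrist','w14')
import cv2
b=cv2.imread('pics/s14.png')[100:270,170:350]
cv2.imwrite('pics/e14.png',cv2.resize(b,None,fx=4,fy=3.5,interpolation=cv2.INTER_CUBIC))
b=cv2.imread('pics/d14.png')[120:270,160:360]
cv2.imwrite('pics/c14.png',cv2.resize(b,None,fx=4,fy=4,interpolation=cv2.INTER_CUBIC))"
```

```text
t 33.58 tcp [ 0.5735 -0.0191  0.2358] case mm [-40.  -69.5 235.8] xdir case [ 0.002  1.    -0.001] zdir [ 0.011  0.003 -1.   ] F case [-0.57 -0.53 -0.34] q [-0.16  0.27  1.51  0.    1.36 -0.45] w -0.0001
[0.00372911 0.59862891 0.80100494 0.00453985] [ 0.57348415 -0.01908923  0.23582032]
```

View pics/e14.png

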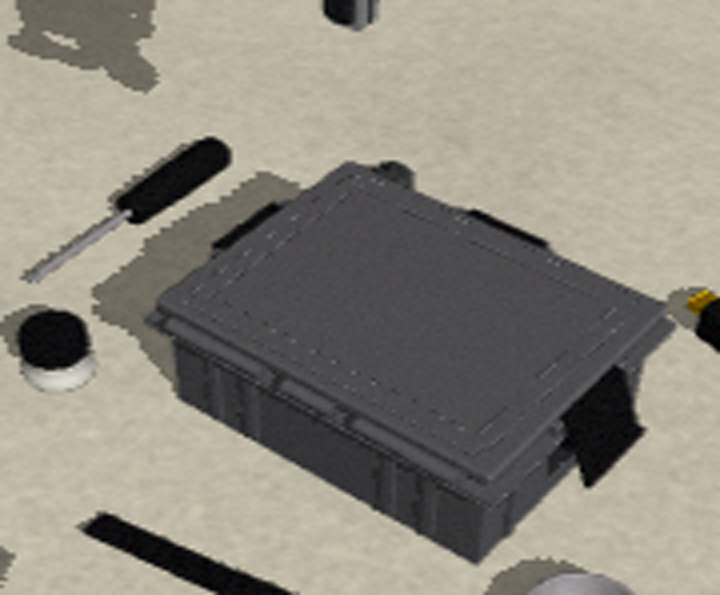

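View pics/w14.png

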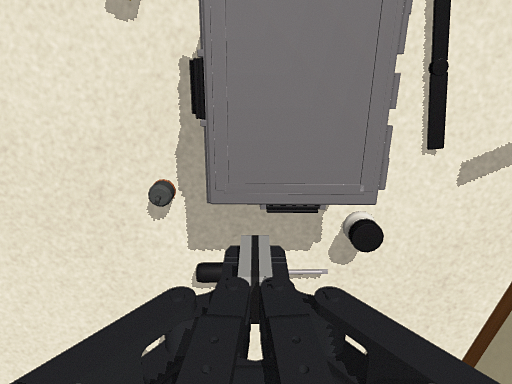

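View pics/c14.png

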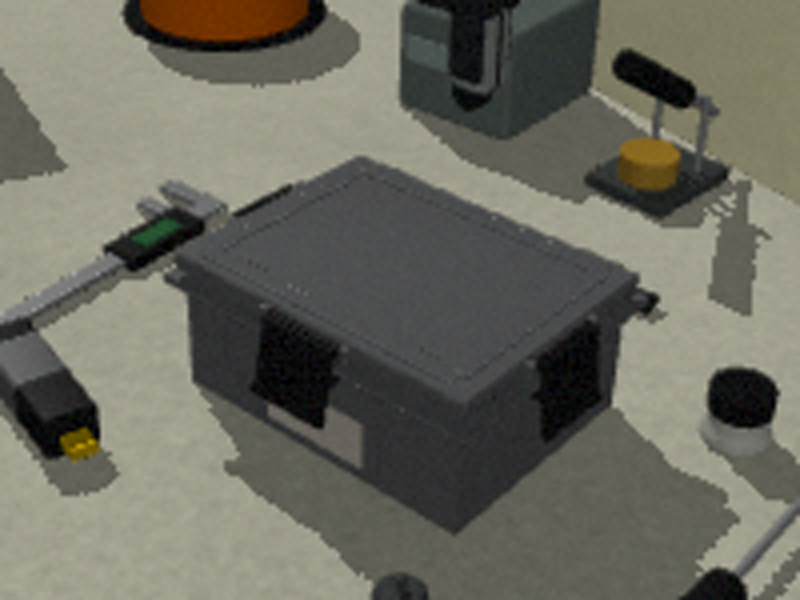

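The front and right clips lie flat in both views, with the bystanders undisturbed. The left clip, at (600,430) in the scene crop, is flared, and I did not feel its snap directly. I go back and test it.

drive_tool --targets '[0,0,0,50,10,0,0,0,0,0,50,10,0,0,0,0,0,50,10,0,0,0,0,0,50,10,0,0,0,0,0,45,0,0,0,0,0,0,0,0,50,0,0,0,0,0,0,50,0,0,0,0,0,0,50,0,0,0,0,0,0,40,0,0,0,0,0,0,0,0,0,0,0,0,0,0,0]'

```text
clock: 35.1
position: [0.5461, 0.2275, 0.0469]
ee_rot: [0.004, 0.599, 0.801, 0.005]
contact_force: [0.1, -0.1, 0.6]
width: -0.0003
```

```bash
python3 -c "
from h import *
st()"
```

```text
t 35.1 tcp [0.5461 0.2275 0.0469] case mm [  4.1 174.6  46.9] xdir case [ 0.004  1.    -0.001] zdir [ 0.013  0.003 -1.   ] F case [ 0.03 -0.08  0.59] q [ 0.28  0.45  1.74 -0.    0.94 -0.01] w -0.0003
```

drive_tool --targets '[0,0,0,0,-3,10,0,0,0,0,-16,0,0,0,0,0,0,-14,0,0,0,0,0,0,-2,0,0,0,0,0,0,-1,0,0,0,0,0,0,-1,0,0,0]'

```text
clock: 35.85
position: [0.5513, 0.194, 0.036]
ee_rot: [0.004, 0.599, 0.801, 0.004]
contact_force: [-1.0, 0.8, 0.3]
width: -0.0
```

drive_tool --targets '[0,0,0,-1,0,0,0,0,0,0,-1,0,0,0]'

```text
clock: 36.1
position: [0.5517, 0.1923, 0.0359]
ee_rot: [0.003, 0.599, 0.801, 0.004]
contact_force: [-0.8, 1.1, 0.1]
width: -0.0001
```

drive_tool --targets '[0,0,0,-1,0,0,0,0,0,0,-1,0,0,0]'

```text
clock: 36.35
position: [0.5518, 0.1918, 0.0359]
ee_rot: [0.002, 0.599, 0.8, 0.005]
contact_force: [-1.6, 8.2, 0.7]
width: 0.0001
```

drive_tool --targets '[0,0,0,-1,0,0,0,0,0,0,-1,0,0,0]'

```text
clock: 36.6
position: [0.5519, 0.1916, 0.0358]
ee_rot: [0.001, 0.6, 0.8, 0.006]
contact_force: [-2.5, 12.2, -0.1]
width: -0.0004
```

drive_tool --targets '[0,0,0,-1,0,0,0,0,0,0,-1,0,0,0]'

```text
clock: 36.85
position: [0.5519, 0.1912, 0.0358]
ee_rot: [0.0, 0.6, 0.8, 0.007]
contact_force: [-4.1, 17.0, 0.1]
width: -0.0001
```

drive_tool --targets '[0,0,0,-1,0,0,0,0,0,0,-0.5,0,0,0]'

```text
clock: 37.1
position: [0.552, 0.191, 0.0358]
ee_rot: [-0.001, 0.6, 0.8, 0.007]
contact_force: [-4.9, 19.6, -0.4]
width: 0.0
```

drive_tool --targets '[0,0,0,-0.7,0,0,0,0,0,0,0,0,0,0]'

```text
clock: 37.35
position: [0.552, 0.1909, 0.0357]
ee_rot: [-0.001, 0.601, 0.8, 0.008]
contact_force: [-4.7, 21.3, -0.8]
width: 0.0005
```

It held at 22 N (more than the 18 N maximum) with no movement and no springback, so the left clip is against its closed stop. I retreat and take a final look.

drive_tool --targets '[0,0,0,12,0,0,0,0,0,0,30,0,0,0,0,0,0,10,0,-50,0,0,0,0,0,0,-50,0,0,0,0,0,0,-50,0,0,0,0,0,0,-40,0,0,0,0,0,0,0,0,0,0,0,0,0,0,0]'

```text
clock: 38.35
position: [0.5369, 0.2331, 0.2252]
ee_rot: [0.003, 0.599, 0.801, 0.003]
contact_force: [0.5, 1.1, -1.0]
width: 0.0004
```

```bash
python3 -c "
from h import *
st();snap('side','d15');snap('scene','s15')
import cv2
b=cv2.imread('pics/s15.png')[100:270,170:350];a=cv2.imread('pics/d15.png')[120:270,180:340]
cv2.imwrite('pics/e15.png',cv2.resize(cv2.vconcat([cv2.resize(b,(400,300),interpolation=3),cv2.resize(a,(400,300),interpolation=3)]),None,fx=1,fy=1))
for n,c in (('scene','s'),('side','d')):
    d=cv2.absdiff(cv2.imread('pics/%s15.png'%c),cv2.imread('pics/%s4.png'%c)).max(2);print(n,(d>40).sum())
"
```

```text
t 38.35 tcp [0.5369 0.2331 0.2252] case mm [ -3.1 182.6 225.2] xdir case [ 0.003  1.    -0.001] zdir [ 0.01   0.001 -1.   ] F case [ 0.77  0.94 -1.03] q [ 0.29  0.29  1.5  -0.    1.34  0.01] w 0.0004
scene 26202
side 15704
```

View pics/e15.png

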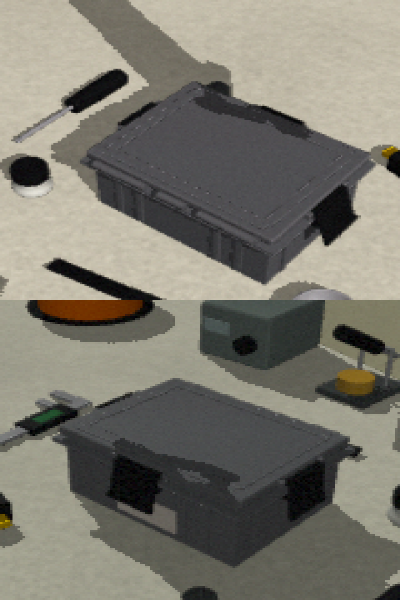

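The lid is flush, all three clips are down and the surroundings are unchanged. I hand the job in.

```bash
python3 -c "
from rig import *
print(sign_off())"
```

```text
the job is handed in; nothing more can be done
None
```

The battery case is closed: the lid is home on its seal and all three clips are shut. I handed the job in at about 38 s; no verdict was reported.

| Part | What I felt | Check at the end |
|---|---|---|
| Lid | Seal gave at about 6.5 N, pressed just forward of the lid's middle | Stopped at z = 92.0 mm while force rose to at least 11 N; all three clips still open then |
| Front clip | Snapped at about 9 N with a 6 mm jump | Held firm at about 12 N |
| Right clip | Snapped at about 12–13 N with a 7 mm jump | Held firm at about 12 N |
| Left clip | Snap not seen directly | Held firm at about 22 N with no springback |

- **Left clip:** it seems to have snapped as I backed off from a 16 N push with the tool tilted, because the flap was about 7 mm further in when I touched it again. A camera fit of its angle was ambiguous, between 0 and 0.3 rad depending on its unknown flare. I therefore pressed it again, above its 18 N maximum, and it did not move.
- **Limits:** the highest contact force I read was about 22 N, against the 26 N limit. In the last pictures the lid is flush, the clips are down, and neither the case nor the bystanders in view have visibly moved.

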